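Closing up and rolling down a row of cork tiles in a panel clamp

ROBOT

A 6-joint arm with a two-finger parallel gripper is mounted at the origin on the work surface. World frame = base frame: x ahead of the robot, y to its left, z up, the work surface at z = 0. Lengths are in m, angles in rad, forces in N, time in s.
With the tool pointing down it reaches from about 0.425 to 0.95 m from the base axis. Payload 3.5 kg.
Tool frame: the origin (TCP) lies on the centre line of the jaws, within the pads' length; the fingertips stand 14 mm ahead of it and the grasp point (between the pads) lies 5 mm behind it (tips_ahead is the distance from the TCP to the fingertips, in m); y points along the fingers, z is the direction in which the jaws open and shut, and the axes are right-handed (so a half turn about y gives the same grasp; the last joint's range is limited). The gripper opens to 85 mm and grips with 20 to 120 N. Pads are 22 mm wide; open, the fingers measure 114 mm over their backs; the gripper's body (76 mm by 85 mm) begins 54 mm behind the grasp point. The pads swing forward as they close: fully open they stand 13 mm farther back than shut.
Start: joints at [-1.356, 0.286, 1.577, -0, 1.279, -0.15], TCP at [0.241, -0.631, 0.245] pointing down, gripper open.
Joint ranges: [-2.77, 2.77], [-0.9, 2.22], [0.21, 2.48], [-1.53, 4.67], [0.24, 2.81], [-2.84, 2.84]. Speed limits (rad/s): [2.79, 2.79, 3.14, 3.14, 3.14, 3.14].

INTERFACE

Orientations are given as a unit quaternion [x, y, z, w].
In Python, from plant import get_state, read_camera, sign_off, tips_ahead gives the robot as it stands.
- The arm moves only by the tool send_rows, never from a script. Its argument "plan" is a list of rows, each a list of 2 entries, a list of its own where there are three numbers: the shift along the tool's x, y, z in units of 12 cm (1.0 is 12 cm), then the turn, a rotation vector about the tool's x, y, z in units of 360 degrees (1.0 is 360 degrees). In form: [[[tx, ty, tz], [rx, ry, rz]], ...]. A call has 1 to 12 rows; each row shifts and turns the commanded pose from where the row before left it, along the tool's axes as they then stand; what a row does not reach is not made up. A row lasts 1/10 s, in which the tool goes at most 50 mm and 8.59 degrees, less where a joint would pass 70% of its speed; a pose out of reach is approached as far as the arm can. A call with a number of a shift or a turn outside -1 to 1 is refused whole. A call with a gripper value outside its range is refused whole. "gripper" is the closure, from 0 (fully open) to 1 (shut), set as the call begins (left out, the last holds). The fingers move at their own pace and stop on an object; "grip_force" is the grip in N (left out, the last holds). Time passes only in rows, so rows that do not move let the fingers close. It gives the time, the measured TCP pose, the force and the opening at its end, in the units of the state.
- get_state(): the state, without advancing time (a new reading comes with each control period).
- read_camera(name): name is "side" or "top"; returns a dict with "img" (400x640x3 uint8, blue, green, red), "fx", "fy", "cx", "cy" (pixels), "world_from_camera" (4x4, takes a point from camera to world coordinates). Camera axes: x right, y down, z forward; pixel columns grow to the right and rows downward; lengths in m; the calibration is good to about 2 mm. A picture is of the moment at which its call begins. There is no depth.
- sign_off(): hands the job in, once; it reports no verdict.
The state is a dict: "time": time; "qpos": joint angles; "dq": joint speeds; "joint_efforts": joint torques, N m; "eef_pos": TCP position; "tcp_rot": TCP orientation; "contact_force": force on the tool from outside, world axes, zero at the start; "wrist_torque": the same for the moment, N m; "opening": opening from 0.0 (shut) to 1.0 (fully open).
Only numpy, scipy, OpenCV 4.12 (cv2) and the standard library are available. Lean on these libraries where they do the work, as an engineer would, in place of code of your own. Each camera call takes 0.05 s, during which the arm holds its last target. There are 200 camera calls.

TASK

Face the display board in the panel clamp with cork: lay every loose tile flat on the board, in one row along its middle between the end stop and the pusher bar, long sides running along the row, and wind the handwheel until the bar presses the whole row tight against the stop. With the row still clamped, take the hand roller and roll it down firmly from the stop end to the bar end; then wind the bar back at least a finger's width (15 mm) clear of the row, stand the roller back upright in its cradle, and leave the mug, dish and vial undisturbed.

Things in the scene. Friction and masses are not known exactly. Their poses are not given: they have to be found in the camera images.
- clamp: Panel clamp, fixed: grey cast bed 120 mm wide (x, away from the robot at yaw 0), 330 mm long (y), no side fences; a plywood display board 76 mm wide lies flush in its top. Origin: underside, mid-width. Board and bed top at z = 120 mm; board x -38 to 38, from y = -150 (face of the end stop) to 85. At the +y end stand a bearing bracket (y 150 to 174, 150 mm high) and the handwheel.
- stop: Fixed steel end stop: a low bar 118 mm (x) by 24 mm by 11 mm high across the -y end of the board. Origin: at board-top level, at the middle of the face that the tiles come up against; axes as the clamp's (the row lies on its +y side).
- jaw: Pusher bar: low steel bar 150 mm (x) by 24 mm (y), top 11 mm above the board, on a saddle with side plates down both sides of the bed (75 mm either side of the middle, 6 mm above to 49 mm below board top). Origin: board-top level, middle of the face that meets the tiles; axes as the clamp's. Driven along y by the handwheel alone: face at clamp y = 122 mm fully open, -18 mm fully in.
- crank (a joint): Handwheel angle, rad, 0 (bar fully open) to 29; more = bar closer to the stop, 4.8 mm per rad: the wheel's top goes towards the clamp's -x (clockwise seen from the handle side). Wheel 120 mm across, axis along clamp y at z = 95 mm, outer face at y = 198. Turning takes about 3 N at the handle; it stays where left. It stiffens sharply when the row is tight: 6 to 15 N is enough.
- wheel_hub (a point): Point on the wheel's axis, level with the middle of the crank handle (56 mm out from the wheel's outer face). Axes as the clamp's; the handle's middle runs on a circle of 48 mm radius about it, in the x-z plane.
- crank_handle (a point): Middle of the wooden crank handle: cylinder 22 mm in diameter, 85 mm long, parallel to the clamp's y, spinning freely on its pin, so it can be pinched from above and led round in full circles without turning the hand. This point is 33 mm short of the free end. Its y axis is the handle's axis; the other axes spin with it.
- tile1: Cork tile 54 mm (x) by 76 mm (y, the long side) by 12 mm thick, 60 g, rigid; origin at the middle of its underside. Lies flat on the shelf at the start. May be absent (two or three tiles are there); the tiles are alike.
- tile2: Cork tile 54 mm (x) by 76 mm (y, the long side) by 12 mm thick, 60 g, rigid; origin at the middle of its underside. Lies flat on the shelf at the start. May be absent (two or three tiles are there); the tiles are alike.
- tile3: Cork tile 54 mm (x) by 76 mm (y, the long side) by 12 mm thick, 60 g, rigid; origin at the middle of its underside. Lies flat on the shelf at the start. May be absent (two or three tiles are there); the tiles are alike.
- roller: Hand roller, 450 g: rubber drum 44 mm across, 70 mm long (x), between two steel cheeks (44 mm wide, outer faces 44 mm either side) joined by a wooden grip bar above. Rolls along its y. Origin: under the drum's middle, at its lowest point; z up through the grip. The cheeks' feet end 12 mm above the origin. The drum spins freely and is sprung: it yields 4 mm per 10 N, 8 mm at most.
- roller_grip (a point): Middle of the roller's grip bar, 76 mm above the roller's origin: the bar is 84 mm long (x), 24 mm wide (y), 28 mm high, to be pinched from above across y; 18 mm of free height lies between the bar and the drum.
- cradle: Wooden cradle, fixed: base 120 mm (x) by 90 mm (y) with two blocks (13 mm wide, at x = 44 and -44) on which the roller's cheeks stand, tops 22 mm above the shelf, each with end lips 12 mm higher at y = 28 to 36 and -28 to -36 (56 mm clear between them for the 44 mm cheeks). Origin: middle of its underside.
- cradle_seat (a point): Where the roller's origin is when it stands in the cradle (10 mm above the shelf; the drum then hangs clear); axes as the cradle's, and the roller's x lies along its x, either way round.
- mug: Bystander: teal enamel mug, 80 mm in diameter, 85 mm high, handle on its +y side; origin at the middle of its base. Leave alone.
- dish: Bystander: frosted dish, 120 mm in diameter, 35 mm high; origin at the middle of its base. Leave alone.
- vial: Bystander: cork-stoppered vial of yellow marbles, 44 mm in diameter, 93 mm high; origin at the middle of its base. Leave alone.
There are look-alikes about, which are no part of the job. Several things have the shape of the cradle; the one meant has the colours described above.

How it is judged:
By the outcome, as a careful person would: the job done as asked, in the order asked, and still so for the second after the job is handed in, with the robot touching nothing.
Of tile1, tile2, tile3 only 2 to 3 are there at a start; the rules pass over those that are not, and their reading is None.
At some moment in a run one of tile1, tile2, tile3 may be knocked a few centimetres aside while the robot is not near it.
Once in a run the grip may slacken for a moment while it holds something.
It also fails if it takes over 210 s, if anything falls off the work surface, if the arm or the gripper's body presses on something with over 40 N, if the wrist force passes 120 N, or if a joint passes its speed limit or range.

## Working session

There is one attempt and no reset: what is moved stays moved. The work goes in short steps, Python scripts to look and compute and a tool call to move; the robot and the scene stay as the last step left them, time stands still between calls to the robot, and variables do not carry over. Pictures are saved under pics/ and viewed, about 12 in all and at most 16, crops included, and the job is handed in when it is done.

Besides the shell and the picture viewer there is one more tool, called after "Request:" as name(argument=value, ...) on one line, values as JSON. send_rows: Moves the arm, as the interface text tells. Its arguments: {"type":"object","properties":{"plan":{"type":"array"},"gripper":{"type":"number"},"grip_force":{"type":"number"}},"required":["plan"]}

```bash
ls; mkdir -p pics
python3 - <<'E'
from plant import *
import cv2,numpy as np
print(get_state(),tips_ahead)
for n in("side","top"):
    c=read_camera(n);cv2.imwrite(f"pics/{n}0.png",c["img"]);print(n,c["fx"],c["fy"],c["cx"],c["cy"],np.round(c["world_from_camera"],4).tolist())
E
```

```text
pics
{'time': 0.0, 'qpos': array([-1.35601092e+00,  2.87200246e-01,  1.57821064e+00, -3.18487452e-05,
        1.27858741e+00, -1.50002024e-01]), 'dq': array([-0.00014562, -0.00186547, -0.00030828,  0.00064228, -0.00266546,
        0.00075635]), 'joint_efforts': array([ 7.69681697e-05, -4.05982018e+01, -2.92622584e+01, -1.42803578e-04,
        5.81878354e-03,  5.87291495e-07]), 'eef_pos': array([ 0.24068914, -0.6299484 ,  0.24390587]), 'tcp_rot': array([-0.12829936,  0.69622616, -0.6945267 ,  0.12822272]), 'contact_force': array([-0.91064335,  0.34873516, -0.05002471]), 'wrist_torque': array([-0.03866824,  0.01611422, -0.03438381]), 'opening': 1.0000015970065945} 0.014
side 487.4830446229039 487.4830446229039 317.40661703861963 202.06950169884885 [[0.814, -0.3496, 0.4639, -0.2368], [-0.5805, -0.5183, 0.628, -0.969], [0.0209, -0.7805, -0.6248, 1.0995], [0.0, 0.0, 0.0, 1.0]]
top 488.2731694201484 488.2731694201484 326.91469197681965 194.64457945057282 [[0.0245, -0.9937, 0.1098, 0.3401], [-0.9996, -0.0256, -0.0088, 0.0192], [0.0116, -0.1095, -0.9939, 1.3859], [0.0, 0.0, 0.0, 1.0]]
```

View pics/top0.png

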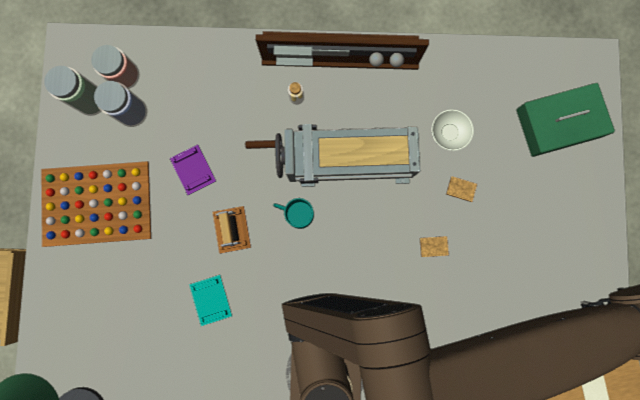

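View pics/side0.png

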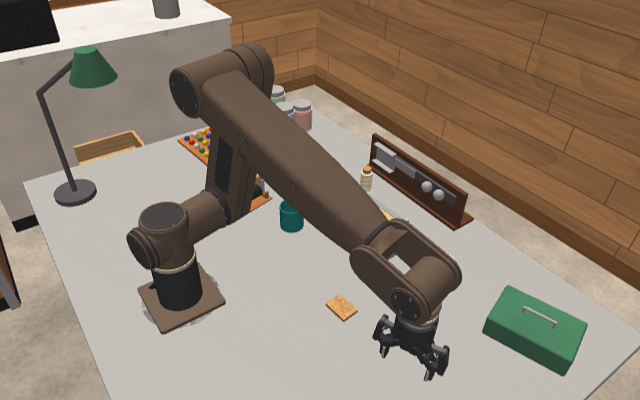

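Top view: the clamp is at (355,155), with its wheel on the left (+y) at (280,152) and the stop on the right at (413,150). Two cork tiles show at (461,189) and (434,246). The roller sits in the wooden cradle at (232,229); the purple (192,170) and cyan (210,300) cradles are look-alikes. The mug is at (298,213), the dish at (452,130) and the vial at (295,92). A third tile may be hidden under the arm.

```bash
cat > h.py <<'E'
import numpy as np,cv2
from plant import *
from scipy.spatial.transform import Rotation as R
def cam(n,save=None):
    c=read_camera(n)
    if save: cv2.imwrite("pics/"+save,c["img"])
    return c
def ray(c,uv,z):
    uv=np.atleast_2d(np.float64(uv)); T=c["world_from_camera"]
    d=np.c_[(uv[:,0]-c["cx"])/c["fx"],(uv[:,1]-c["cy"])/c["fy"],np.ones(len(uv))]@T[:3,:3].T
    return T[:3,3]+d*((z-T[2,3])/d[:,2])[:,None]
def proj(c,p):
    T=c["world_from_camera"]; q=(np.atleast_2d(p)-T[:3,3])@T[:3,:3]
    return np.c_[c["fx"]*q[:,0]/q[:,2]+c["cx"],c["fy"]*q[:,1]/q[:,2]+c["cy"]]
def mask(c,lo,hi):
    return cv2.inRange(cv2.cvtColor(c["img"],cv2.COLOR_BGR2HSV),lo,hi)
def blobs(c,m,z,amin=60):
    "contours cast on plane z: pixel centre, world centre, sizes, angle of long side (deg)"
    o=[]
    for k in cv2.findContours(m,cv2.RETR_EXTERNAL,cv2.CHAIN_APPROX_NONE)[0]:
        if cv2.contourArea(k)<amin: continue
        w=ray(c,k[:,0,:],z)[:,:2]; (cx,cy),(a,b),t=cv2.minAreaRect(np.float32(w*1000))
        if a<b: a,b,t=b,a,t+90
        o.append((k[:,0].mean(0).round(0).tolist(),round(cx),round(cy),round(a),round(b),round((t+90)%180-90,1)))
    return o
def go(p,ang=None,st=None):
    """tool-axis shift (units) and turn about tool y (units) to TCP p, jaw axis (tool z) at world angle ang deg mod 180, tool down"""
    s=st or get_state(); r=R.from_quat(s["tcp_rot"]); A=r.as_matrix()
    d=A.T@(np.array(p)-s["eef_pos"])/.12
    print("at",s["eef_pos"].round(4),"F",s["contact_force"].round(1),"open",round(s["opening"],3),"t",round(s["time"],1),"shift",d.round(3),"rows>=",round(np.linalg.norm(d)*.12/.05,1))
    if ang is not None:
        for h in(0,180):
            a=np.deg2rad(ang+h); z=np.array([np.cos(a),np.sin(a),0]);y=np.array([0,0,-1.]);T=np.c_[np.cross(y,z),y,z]
            v=R.from_matrix(A.T@T).as_rotvec()/(2*np.pi); print("  turn",v.round(4),"rows>=",round(np.linalg.norm(v)*360/8.59,1),"q6",round(s["qpos"][5],2))
def axes():
    s=get_state();A=R.from_quat(s["tcp_rot"]).as_matrix();print("tool axes cols\n",A.round(3))
E
python3 - <<'E'
from h import *
c=cam("top")
I=c["img"]
for p in[(461,189),(434,246),(330,150),(240,210)]: print(p,I[p[1],p[0]],cv2.cvtColor(I,cv2.COLOR_BGR2HSV)[p[1],p[0]])
print("cork",*blobs(c,mask(c,(8,90,120),(25,255,255)),.012),sep="\n")
print("board",*blobs(c,mask(c,(12,50,120),(30,255,255)),.12,800),sep="\n")
s=cam("side"); print("side cork",*blobs(s,mask(s,(8,90,120),(25,255,255)),.012,150),sep="\n")
axes()
cv2.imwrite("pics/cl.png",cv2.resize(I[80:270,180:500],None,fx=2.5,fy=2.5,interpolation=cv2.INTER_CUBIC))
E
```

```text
(461, 189) [ 73 125 161] [ 18 139 161]
(434, 246) [ 67 115 146] [ 18 138 146]
(330, 150) [102 164 189] [ 21 117 189]
(240, 210) [16 36 59] [ 14 186  59]
cork
([568.0, 395.0], -34, -655, 101, 34, -88.8)
([624.0, 382.0], 6, -812, 106, 101, 1.2)
([6.0, 289.0], 188, 873, 259, 69, 1.4)
([434.0, 246.0], 354, -297, 76, 53, -85.4)
([231.0, 229.0], 388, 272, 119, 89, 12.2)
([461.0, 189.0], 519, -375, 76, 53, 73.6)
([95.0, 204.0], 451, 658, 299, 220, -84.3)
([363.0, 151.0], 621, -95, 256, 83, -86.7)
([295.0, 87.0], 803, 107, 30, 29, 1.9)
board
([624.0, 382.0], 32, -745, 97, 96, 1.2)
([6.0, 289.0], 203, 797, 243, 63, 5.6)
([231.0, 229.0], 384, 253, 111, 84, 12.1)
([94.0, 204.0], 442, 609, 278, 204, -84.3)
([363.0, 151.0], 599, -86, 237, 77, -86.6)
side cork
([341.0, 307.0], 353, -297, 76, 54, -86.2)
([626.0, 202.0], 1510, -490, 235, 108, 27.0)
([607.0, 158.0], 1736, -290, 402, 232, -89.5)
([197.0, 143.0], 360, 715, 281, 131, 61.5)
([601.0, 124.0], 1977, -96, 462, 311, -75.5)
([585.0, 101.0], 2128, 53, 306, 70, -89.9)
([528.0, 82.0], 2083, 304, 342, 121, 78.2)
([593.0, 41.0], 2910, 483, 921, 559, 29.0)
([624.0, 3.0], 3912, 815, 290, 249, 27.0)
([589.0, 14.0], 3514, 793, 915, 511, 88.9)
([489.0, 13.0], 2911, 1154, 988, 572, 88.6)
([513.0, 51.0], 2393, 834, 2069, 412, 90.0)
([459.0, 106.0], 1582, 883, 3012, 1209, -81.0)
tool axes cols
 [[-0.934 -0.     0.357]
 [-0.357  0.001 -0.934]
 [-0.    -1.    -0.002]]
```

View pics/cl.png

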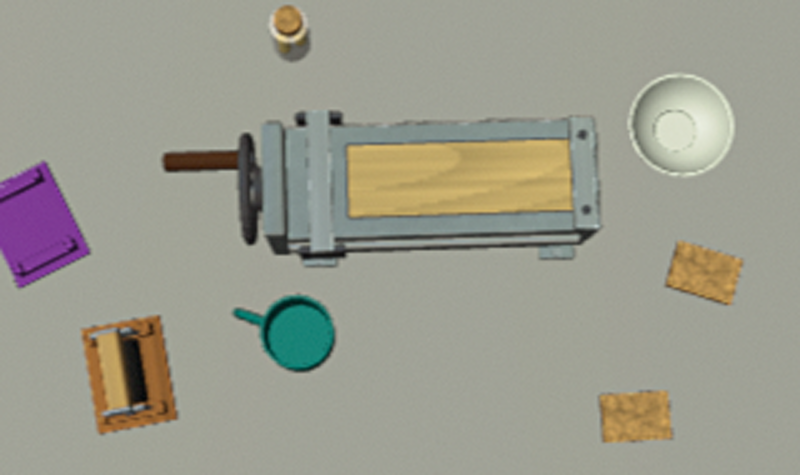

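The crop confirms both tiles (76x53), the board (237x77 against 235x76) and the roller in the wooden cradle. Clamp yaw is about 3.4°, with its origin near (597,-54) mm. Next I'll go above tile B and look again for a third tile.

Run:
```python
from h import *
go([.519,-.375,.12],-16.4)
```

```text
at [ 0.2408 -0.6302  0.2444] F [-1.  -0.2  0.2] open 1.004 t 0.2 shift [-2.925  1.039 -1.158] rows>= 8.0
  turn [ 2.000e-04 -1.464e-01 -1.000e-04] rows>= 6.1 q6 -0.15
  turn [2.000e-04 3.536e-01 2.000e-04] rows>= 14.8 q6 -0.15
```

Request:
send_rows(plan=[[[-0.325, 0.1, -0.129], [0, 0, 0]], [[-0.325, 0.1, -0.129], [0, 0, 0]], [[-0.325, 0.1, -0.129], [0, 0, 0]], [[-0.325, 0.1, -0.129], [0, 0, 0]], [[-0.325, 0.1, -0.129], [0, 0, 0]], [[-0.325, 0.1, -0.129], [0, 0, 0]], [[-0.325, 0.1, -0.129], [0, 0, 0]], [[-0.325, 0.1, -0.129], [0, 0, 0]], [[-0.325, 0.1, -0.129], [0, 0, 0]]])

```text
time: 1.1
eef_pos: [0.52, -0.3738, 0.1367]
tcp_rot: [-0.128, 0.695, -0.695, 0.128]
contact_force: [0.6, -0.6, 0.2]
opening: 1.0
```

Request:
send_rows(plan=[[[0, 0, 0], [0, -0.021, 0]], [[0, 0, 0], [0, -0.021, 0]], [[0, 0, 0], [0, -0.021, 0]], [[0, 0, 0], [0, -0.021, 0]], [[0, 0, 0], [0, -0.021, 0]], [[0, 0, 0], [0, -0.021, 0]], [[0, 0, 0], [0, -0.02, 0]], [[0, 0, 0], [0, 0, 0]], [[0, 0, 0], [0, 0, 0]]])

```text
time: 2.0
eef_pos: [0.519, -0.3751, 0.1371]
tcp_rot: [-0.422, 0.567, -0.567, 0.422]
contact_force: [-0.2, 0.5, 0.6]
opening: 1.001
```

Run:
```python
from h import *
c=cam("top","top1.png");s=cam("side","side1.png")
for v in(c,s): print(*[b for b in blobs(v,mask(v,(8,90,100),(25,255,255)),.012,150) if 0<b[1]<1100 and abs(b[2])<900],sep="\n")
go([.519,-.375,.017],-16.4);axes()
```

```text
([551.0, 366.0], 36, -619, 202, 139, 11.3)
([302.0, 342.0], 84, 67, 66, 59, -44.1)
([618.0, 360.0], 52, -807, 212, 104, 11.4)
([284.0, 323.0], 129, 118, 60, 60, 46.1)
([6.0, 290.0], 190, 863, 261, 69, 5.6)
([231.0, 230.0], 388, 273, 119, 89, 12.2)
([454.0, 186.0], 523, -359, 54, 43, -17.2)
([95.0, 204.0], 451, 657, 300, 220, -84.2)
([513.0, 168.0], 582, -525, 102, 48, 45.1)
([363.0, 151.0], 621, -95, 256, 83, -86.7)
([341.0, 307.0], 351, -298, 79, 57, -84.9)
([403.0, 300.0], 516, -377, 80, 57, 73.3)
([253.0, 201.0], 389, 272, 134, 96, 11.5)
([363.0, 206.0], 691, 19, 252, 85, -86.4)
([239.0, 149.0], 528, 575, 266, 135, 54.9)
at [ 0.519  -0.3751  0.1372] F [-0.2  0.3 -0.3] open 1.001 t 2.1 shift [-1.000e-03  1.002e+00 -0.000e+00] rows>= 2.4
  turn [ 0.     -0.0007 -0.    ] rows>= 0.0 q6 -0.49
  turn [0.     0.4993 0.    ] rows>= 20.9 q6 -0.49
tool axes cols
 [[-0.286 -0.     0.958]
 [-0.958  0.    -0.286]
 [-0.    -1.    -0.   ]]
```

View pics/top1.png

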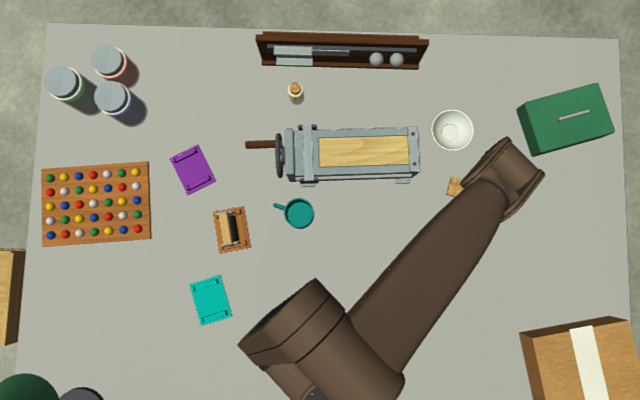

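Two tiles are visible; the area previously under the arm is clear, with only a cardboard box at (570,360). Now I'll grasp tile B.

Request:
send_rows(plan=[[[0, 0.35, 0], [0, 0, 0]], [[0, 0.35, 0], [0, 0, 0]], [[0, 0.2, 0], [0, 0, 0]], [[0, 0.1, 0], [0, 0, 0]], [[0, 0, 0], [0, 0, 0]]])

```text
time: 2.6
eef_pos: [0.5181, -0.3743, 0.0153]
tcp_rot: [-0.423, 0.568, -0.566, 0.422]
contact_force: [0.3, 0.4, 0.0]
opening: 0.996
```

Request:
send_rows(plan=[[[0, 0, 0], [0, 0, 0]], [[0, 0, 0], [0, 0, 0]], [[0, 0, 0], [0, 0, 0]], [[0, 0, 0], [0, 0, 0]], [[0, 0, 0], [0, 0, 0]], [[0, 0, 0], [0, 0, 0]]], gripper=1, grip_force=40)

```text
time: 3.2
eef_pos: [0.5205, -0.3766, 0.0202]
tcp_rot: [0.423, -0.565, 0.568, -0.423]
contact_force: [-0.3, -0.1, 7.3]
opening: 0.608
```

Request:
send_rows(plan=[[[0, -0.2, 0], [0, 0, 0]], [[0, -0.4, 0], [0, 0, 0]], [[0, -0.4, 0], [0, 0, 0]], [[0, -0.4, 0], [0, 0, 0]], [[0, -0.1, 0], [0, 0, 0]], [[0, 0, 0], [0, 0, 0]]])

```text
time: 3.8
eef_pos: [0.5202, -0.3763, 0.2013]
tcp_rot: [0.423, -0.564, 0.569, -0.423]
contact_force: [0.3, -0.1, -0.8]
opening: 0.608
```

Run:
```python
from h import *
s=cam("side","side2.png"); print(*[b for b in blobs(s,mask(s,(8,90,100),(25,255,255)),.16,150) if 0<b[1]<1100 and abs(b[2])<900],sep="\n")
go([.6035,-.1644,.19],3.4)
```

```text
([341.0, 307.0], 271, -390, 68, 50, -85.0)
([416.0, 256.0], 546, -356, 84, 61, 74.9)
([253.0, 201.0], 304, 103, 115, 83, 11.5)
([363.0, 206.0], 565, -115, 218, 74, -86.4)
([107.0, 146.0], 29, 652, 225, 131, 0.2)
([236.0, 150.0], 425, 382, 265, 129, 58.1)
at [ 0.5191 -0.3752  0.198 ] F [ 0.4  0.4 -0.7] open 0.605 t 3.9 shift [-1.884  0.065  0.174] rows>= 4.5
  turn [-0.0002 -0.0554  0.0002] rows>= 2.3 q6 -0.5
  turn [-2.000e-04  4.446e-01 -3.000e-04] rows>= 18.6 q6 -0.5
```

Request:
send_rows(plan=[[[-0.31, 0, 0.029], [0, 0, 0]], [[-0.31, 0, 0.029], [0, 0, 0]], [[-0.31, 0, 0.029], [0, 0, 0]], [[-0.31, 0, 0.029], [0, 0, 0]], [[-0.31, 0, 0.029], [0, 0, 0]], [[-0.31, 0, 0.029], [0, 0, 0]], [[0, 0, 0], [0, -0.0185, 0]], [[0, 0, 0], [0, -0.0185, 0]], [[0, 0, 0], [0, -0.0185, 0]], [[0, 0, 0], [0, 0, 0]], [[0, 0, 0], [0, 0, 0]], [[0, 0, 0], [0, 0, 0]]])

```text
time: 5.05
eef_pos: [0.6019, -0.167, 0.1958]
tcp_rot: [0.515, -0.486, 0.484, -0.514]
contact_force: [0.2, -0.5, -0.3]
opening: 0.608
```

Run:
```python
from h import *
go([.6035,-.1624,.147],3.4)
c=cam("top");s=cam("side")
z=get_state()["eef_pos"][2]-.008
print("held top plane",z)
for v in (c,s): print(*[b for b in blobs(v,mask(v,(8,90,100),(25,255,255)),z,150) if 300<b[1]<800 and -600<b[2]<100],sep="\n")
for v in (c,s): print(*[b for b in blobs(v,mask(v,(8,90,100),(25,255,255)),.012,150) if 200<b[1]<800 and -600<b[2]<100],sep="\n")
```

```text
at [ 0.6019 -0.167   0.1958] F [ 0.2 -0.5 -0.3] open 0.608 t 5.0 shift [-0.037  0.407  0.016] rows>= 1.0
  turn [ 0.0004 -0.0002 -0.0002] rows>= 0.0 q6 -0.49
  turn [3.000e-04 4.998e-01 6.000e-04] rows>= 20.9 q6 -0.49
held top plane 0.18871291336885893
([434.0, 246.0], 352, -256, 66, 46, -85.4)
([349.0, 150.0], 583, -49, 162, 77, -84.6)
([369.0, 205.0], 566, -140, 211, 123, -86.4)
([434.0, 246.0], 354, -297, 76, 53, -85.4)
([349.0, 150.0], 619, -59, 185, 88, -84.6)
([341.0, 307.0], 351, -298, 79, 57, -85.0)
([369.0, 205.0], 722, 21, 252, 147, -86.4)
```

Adjust, lower, and feel for contact.

Request:
send_rows(plan=[[[-0.03, 0, 0.016], [0, 0, 0]], [[0, 0.2, 0], [0, 0, 0]], [[0, 0.15, 0], [0, 0, 0]], [[0, 0.05, 0], [0, 0, 0]], [[0, 0, 0], [0, 0, 0]]])

```text
time: 5.65
eef_pos: [0.6037, -0.163, 0.1482]
tcp_rot: [0.515, -0.486, 0.484, -0.515]
contact_force: [-0.3, 1.0, -0.4]
opening: 0.607
```

Request:
send_rows(plan=[[[0, 0.02, 0], [0, 0, 0]], [[0, 0.02, 0], [0, 0, 0]], [[0, 0, 0], [0, 0, 0]]])

```text
time: 5.95
eef_pos: [0.6046, -0.1636, 0.1451]
tcp_rot: [-0.515, 0.484, -0.485, 0.515]
contact_force: [0.3, -0.2, -1.6]
opening: 0.608
```

Request:
send_rows(plan=[[[0, 0.02, 0], [0, 0, 0]], [[0, 0.02, 0], [0, 0, 0]], [[0, 0, 0], [0, 0, 0]]])

```text
time: 6.25
eef_pos: [0.6045, -0.1636, 0.1403]
tcp_rot: [-0.515, 0.485, -0.485, 0.515]
contact_force: [-0.5, 0.1, 2.7]
opening: 0.607
```

Request:
send_rows(plan=[[[0, 0.01, 0], [0, 0, 0]], [[0, 0, 0], [0, 0, 0]]])

```text
time: 6.45
eef_pos: [0.6046, -0.1636, 0.1402]
tcp_rot: [-0.515, 0.485, -0.485, 0.515]
contact_force: [-3.3, 1.4, 7.0]
opening: 0.603
```

Request:
send_rows(plan=[[[0, 0, 0], [0, 0, 0]], [[0, 0, 0], [0, 0, 0]], [[0, 0, 0], [0, 0, 0]], [[0, -0.1, 0], [0, 0, 0]], [[0, -0.3, 0], [0, 0, 0]], [[0, -0.3, 0], [0, 0, 0]], [[0, 0, 0], [0, 0, 0]]], gripper=0)

```text
time: 7.15
eef_pos: [0.6076, -0.1648, 0.2307]
tcp_rot: [-0.513, 0.48, -0.489, 0.516]
contact_force: [0.5, -0.1, 2.2]
opening: 1.002
```

Run:
```python
from h import *
go([.353,-.2975,.10],4.6)
```

```text
at [ 0.6076 -0.1648  0.2307] F [ 0.5 -0.1  2.2] open 1.002 t 7.2 shift [ 0.969  1.069 -2.197] rows>= 6.3
  turn [-0.0018 -0.0032  0.001 ] rows>= 0.2 q6 -0.49
  turn [-0.0016  0.4968 -0.0029] rows>= 20.8 q6 -0.49
```

Request:
send_rows(plan=[[[0.121, 0, -0.275], [0, 0, 0]], [[0.121, 0, -0.275], [0, 0, 0]], [[0.121, 0, -0.275], [0, 0, 0]], [[0.121, 0.1, -0.275], [0, 0, 0]], [[0.121, 0.2, -0.275], [0, 0, 0]], [[0.121, 0.25, -0.275], [0, 0, 0]], [[0.121, 0.25, -0.275], [0, 0, 0]], [[0.121, 0.25, -0.275], [0, -0.003, 0]], [[0, 0, 0], [0, 0, 0]], [[0, 0, 0], [0, 0, 0]]])

```text
time: 8.15
eef_pos: [0.3472, -0.2953, 0.0962]
tcp_rot: [-0.519, 0.481, -0.48, 0.519]
contact_force: [0.3, -1.4, 1.5]
opening: 1.0
```

Run:
```python
from h import *
c=cam("top","top3.png");s=cam("side","side3.png")
for v in (c,s):
  for z in (.012,.132): print(z,*[b for b in blobs(v,mask(v,(8,90,100),(25,255,255)),z,150) if 200<b[1]<800 and -600<b[2]<100],sep="\n")
go([.353,-.2975,.0205],4.6)
cv2.imwrite("pics/cl3.png",cv2.resize(c["img"][100:300,270:490],None,fx=3,fy=3,interpolation=cv2.INTER_CUBIC))
```

```text
0.012
([363.0, 151.0], 621, -95, 256, 83, -86.7)
0.132
([363.0, 151.0], 596, -85, 234, 75, -86.7)
0.012
([341.0, 308.0], 351, -298, 79, 57, -85.0)
([370.0, 207.0], 691, 19, 252, 85, -86.4)
0.132
([341.0, 308.0], 286, -372, 70, 51, -85.0)
([370.0, 207.0], 589, -90, 225, 76, -86.4)
at [ 0.3489 -0.296   0.0979] F [-0.   0.3  0.2] open 1.001 t 8.2 shift [0.014 0.645 0.032] rows>= 1.6
  turn [-0.0003 -0.0002  0.0003] rows>= 0.0 q6 -1.01
  turn [-5.000e-04  4.998e-01 -4.000e-04] rows>= 20.9 q6 -1.01
```

View pics/cl3.png

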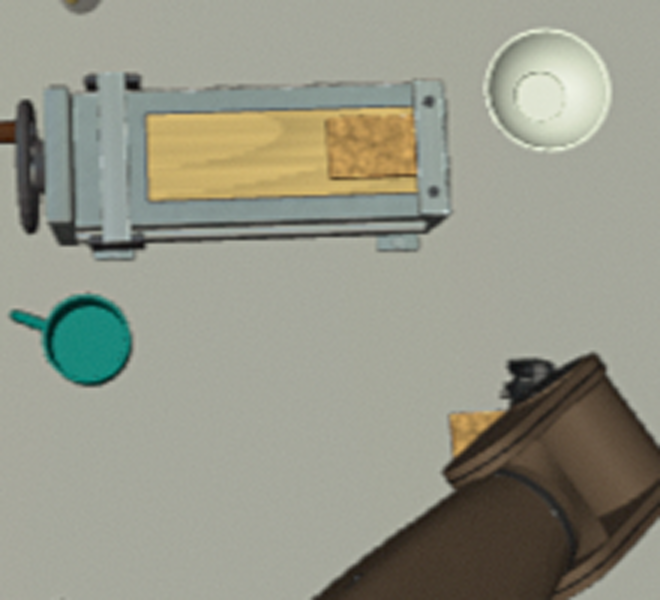

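Tile B lies flat at the stop (crop: tile at 325–415, 113–178; board at 108–195), maybe 2 mm off the middle. Next, tile A.

Request:
send_rows(plan=[[[0.014, 0.2, 0.032], [0, 0, 0]], [[0, 0.3, 0], [0, 0, 0]], [[0, 0.12, 0], [0, 0, 0]], [[0, 0, 0], [0, 0, 0]]])

```text
time: 8.65
eef_pos: [0.3522, -0.2954, 0.0211]
tcp_rot: [-0.52, 0.48, -0.478, 0.52]
contact_force: [-1.2, 0.5, 0.2]
opening: 0.997
```

Request:
send_rows(plan=[[[0, 0, 0], [0, 0, 0]], [[0, 0, 0], [0, 0, 0]], [[0, 0, 0], [0, 0, 0]], [[0, 0, 0], [0, 0, 0]], [[0, 0, 0], [0, 0, 0]], [[0, -0.1, 0], [0, 0, 0]], [[0, -0.3, 0], [0, 0, 0]], [[0, -0.4, 0], [0, 0, 0]], [[0, -0.4, 0], [0, 0, 0]], [[0, -0.3, 0], [0, 0, 0]], [[0, 0, 0], [0, 0, 0]]], gripper=1, grip_force=40)

```text
time: 9.75
eef_pos: [0.354, -0.2994, 0.2098]
tcp_rot: [0.52, -0.475, 0.485, -0.519]
contact_force: [0.9, -0.7, 0.4]
opening: -0.002
```

Run:
```python
from h import *
go([.5988,-.0835,.195],3.4)
c=cam("top")
m=mask(c,(8,128,60),(20,255,255)); m=cv2.morphologyEx(m,cv2.MORPH_OPEN,np.ones((3,3)))
print(*[b for b in blobs(c,m,.132,150) if 400<b[1]<800 and -400<b[2]<100],sep="\n")
hs=cv2.cvtColor(c["img"],cv2.COLOR_BGR2HSV)[130:172,395]
print(hs.tolist())
```

```text
at [ 0.354  -0.2994  0.2098] F [ 0.9 -0.7  0.4] open -0.002 t 9.8 shift [-1.634  0.121  2.174] rows>= 6.5
  turn [-0.0013  0.0031  0.0019] rows>= 0.2 q6 -1.0
  turn [ 0.003  -0.4968  0.002 ] rows>= 20.8 q6 -1.0
([393.0, 149.0], 605, -162, 74, 56, -88.4)
[[82, 25, 155], [79, 26, 154], [81, 26, 157], [81, 28, 156], [87, 32, 152], [72, 12, 108], [22, 117, 203], [22, 120, 217], [20, 128, 195], [19, 140, 167], [18, 141, 172], [18, 139, 176], [18, 139, 181], [19, 138, 187], [18, 140, 184], [18, 139, 194], [18, 140, 195], [18, 140, 169], [19, 141, 154], [18, 137, 180], [18, 138, 186], [18, 139, 182], [19, 142, 171], [19, 141, 181], [18, 139, 181], [18, 142, 180], [18, 139, 178], [18, 141, 172], [16, 146, 150], [20, 130, 137], [22, 118, 197], [21, 117, 198], [22, 119, 193], [22, 123, 195], [20, 82, 134], [88, 24, 140], [86, 26, 156], [82, 25, 156], [83, 26, 157], [81, 26, 156], [82, 29, 158], [81, 28, 156]]
```

The grip missed: the fingers are fully shut. Looking for tile A.

Run:
```python
from h import *
c=cam("top","t4.png");s=cam("side","s4.png")
for v in (c,s): print(*[b for b in blobs(v,mask(v,(8,110,60),(20,255,255)),.012,100) if 200<b[1]<800 and -600<b[2]<100],sep="\n")
cv2.imwrite("pics/s4c.png",cv2.resize(s["img"][170:390,230:490],None,fx=2.5,fy=2.5))
```

```text
([430.0, 244.0], 354, -296, 74, 52, -85.4)
([393.0, 148.0], 630, -179, 86, 61, -88.4)
([341.0, 307.0], 351, -299, 78, 56, -85.0)
([376.0, 214.0], 694, -31, 151, 83, -86.1)
```

View pics/s4c.png

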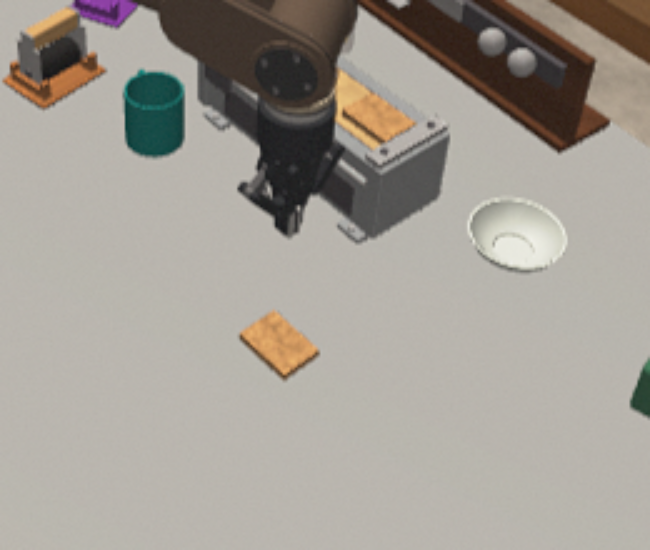

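Tile A is still at (354,-297), untouched, so the lift came before the grip closed. Retry a little lower with a longer wait.

Request:
send_rows(plan=[[[-0.02, 0.3, 0], [0, 0, 0]], [[0, 0.4, 0], [0, 0, 0]], [[0, 0.2, 0], [0, 0, 0]], [[0, 0, 0], [0, 0, 0]], [[0, 0, 0], [0, 0, 0]], [[0, 0.4, 0], [0, 0, 0]], [[0, 0.25, 0], [0, 0, 0]], [[0, 0, 0], [0, 0, 0]], [[0, 0, 0], [0, 0, 0]]], gripper=0)

```text
time: 10.8
eef_pos: [0.3523, -0.2952, 0.0176]
tcp_rot: [0.519, -0.479, 0.481, -0.519]
contact_force: [0.5, -0.4, 0.7]
opening: 1.0
```

Run:
```python
from h import *
go([.354,-.297,.018],4.6)
```

```text
at [ 0.3523 -0.2952  0.0176] F [ 0.5 -0.4  0.7] open 1.0 t 10.8 shift [ 0.016 -0.003  0.013] rows>= 0.1
  turn [-0.0002 -0.0002  0.0002] rows>= 0.0 q6 -1.0
  turn [-4.000e-04  4.998e-01 -3.000e-04] rows>= 20.9 q6 -1.0
```

Request:
send_rows(plan=[[[0.016, 0, 0.013], [0, 0, 0]], [[0, 0, 0], [0, 0, 0]], [[0, 0, 0], [0, 0, 0]], [[0, 0, 0], [0, 0, 0]], [[0, 0, 0], [0, 0, 0]], [[0, 0, 0], [0, 0, 0]], [[0, 0, 0], [0, 0, 0]], [[0, 0, 0], [0, 0, 0]]], gripper=1, grip_force=50)

```text
time: 11.6
eef_pos: [0.3547, -0.2978, 0.0188]
tcp_rot: [0.52, -0.478, 0.482, -0.519]
contact_force: [-1.4, 0.4, 7.2]
opening: 0.608
```

Request:
send_rows(plan=[[[0, -0.05, 0], [0, 0, 0]], [[0, -0.2, 0], [0, 0, 0]], [[0, -0.4, 0], [0, 0, 0]], [[0, -0.4, 0], [0, 0, 0]], [[0, -0.4, 0], [0, 0, 0]], [[0, 0, 0], [0, 0, 0]], [[0, 0, 0], [0, 0, 0]]])

```text
time: 12.3
eef_pos: [0.3537, -0.2966, 0.1922]
tcp_rot: [0.52, -0.478, 0.481, -0.519]
contact_force: [0.0, 0.4, -1.3]
opening: 0.603
```

Run:
```python
from h import *
go([.5985,-.0835,.195],3.4)
```

```text
at [ 0.3537 -0.2966  0.1922] F [ 0.   0.4 -1.3] open 0.603 t 12.3 shift [-1.609 -0.024  2.174] rows>= 6.5
  turn [-0.0004  0.0031  0.0006] rows>= 0.1 q6 -1.0
  turn [ 0.0009 -0.4969  0.0006] rows>= 20.8 q6 -1.0
```

Request:
send_rows(plan=[[[-0.2, -0.02, 0.271], [0, 0, 0]], [[-0.2, 0, 0.271], [0, 0, 0]], [[-0.2, 0, 0.271], [0, 0, 0]], [[-0.2, 0, 0.271], [0, 0, 0]], [[-0.2, 0, 0.271], [0, 0, 0]], [[-0.2, 0, 0.271], [0, 0, 0]], [[-0.2, 0, 0.271], [0, 0, 0]], [[-0.2, 0, 0.271], [0, 0.003, 0]], [[0, 0, 0], [0, 0, 0]], [[0, 0, 0], [0, 0, 0]], [[0, 0, 0], [0, 0, 0]]])

```text
time: 13.4
eef_pos: [0.596, -0.0843, 0.1907]
tcp_rot: [0.515, -0.486, 0.484, -0.514]
contact_force: [0.2, -0.9, -1.6]
opening: 0.604
```

Run:
```python
from h import *
go([.5985,-.0825,.150],3.4)
```

```text
at [ 0.596  -0.0843  0.1907] F [ 0.2 -0.9 -1.6] open 0.604 t 13.4 shift [-0.013  0.339  0.023] rows>= 0.8
  turn [ 0.0006  0.0001 -0.0002] rows>= 0.0 q6 -0.37
  turn [-2.000e-04 -4.999e-01 -9.000e-04] rows>= 21.0 q6 -0.37
```

Request:
send_rows(plan=[[[-0.013, 0.1, 0.015], [0, 0, 0]], [[0, 0.15, 0], [0, 0, 0]], [[0, 0.1, 0], [0, 0, 0]], [[0, 0.02, 0], [0, 0, 0]], [[0, 0.02, 0], [0, 0, 0]], [[0, 0, 0], [0, 0, 0]]])

```text
time: 14.0
eef_pos: [0.5992, -0.0827, 0.1459]
tcp_rot: [-0.515, 0.485, -0.485, 0.515]
contact_force: [0.8, -1.2, -1.1]
opening: 0.604
```

Request:
send_rows(plan=[[[0, 0.02, 0], [0, 0, 0]], [[0, 0.02, 0], [0, 0, 0]], [[0, 0, 0], [0, 0, 0]]])

```text
time: 14.3
eef_pos: [0.5991, -0.0824, 0.1408]
tcp_rot: [0.515, -0.485, 0.485, -0.515]
contact_force: [0.0, -0.6, -0.6]
opening: 0.609
```

Request:
send_rows(plan=[[[0, 0.015, 0], [0, 0, 0]], [[0, 0, 0], [0, 0, 0]]])

```text
time: 14.5
eef_pos: [0.5992, -0.0824, 0.1391]
tcp_rot: [-0.515, 0.485, -0.485, 0.515]
contact_force: [-0.5, 0.7, -1.2]
opening: 0.605
```

Request:
send_rows(plan=[[[0, 0, 0], [0, 0, 0]], [[0, 0, 0], [0, 0, 0]], [[0, 0, 0], [0, 0, 0]], [[0, 0, 0], [0, 0, 0]], [[0, -0.1, 0], [0, 0, 0]], [[0, -0.3, 0], [0, 0, 0]], [[0, -0.3, 0], [0, 0, 0]], [[0, 0, -0.35], [0, 0, 0]], [[0, 0, -0.35], [0, 0, 0]], [[0, 0, -0.35], [0, 0, 0]], [[0, 0, 0], [0, 0, 0]]], gripper=0)

```text
time: 15.6
eef_pos: [0.4689, -0.0891, 0.2223]
tcp_rot: [0.515, -0.486, 0.484, -0.514]
contact_force: [0.5, 0.3, 0.1]
opening: 0.998
```

Run:
```python
from h import *
c=cam("top","t5.png");s=cam("side","s5.png")
m=mask(c,(8,128,60),(20,255,255)); m=cv2.morphologyEx(m,cv2.MORPH_OPEN,np.ones((3,3)))
print(*[b for b in blobs(c,m,.132,150) if 400<b[1]<800 and -400<b[2]<100],sep="\n")
# board columns profile
hs=cv2.cvtColor(c["img"],cv2.COLOR_BGR2HSV).astype(int)
for u in range(335,412,8):
    col=hs[125:180,u]; bd=np.where((col[:,1]>90))[0]+125; ck=np.where((col[:,1]>128)&(col[:,0]<20))[0]+125
    ck=ck[(ck>bd.min())&(ck<bd.max())]
    print(u,bd.min(),bd.max(),ck.min() if len(ck) else None,ck.max() if len(ck) else None)
cv2.imwrite("pics/t5c.png",np.hstack([cv2.resize(c["img"][90:230,230:430],None,fx=2,fy=2),cv2.resize(s["img"][120:260,280:480],None,fx=2,fy=2)]))
print(get_state()["eef_pos"],get_state()["time"])
```

```text
([362.0, 149.0], 600, -82, 75, 54, -85.4)
([393.0, 149.0], 604, -163, 76, 55, -85.5)
335 138 165 None None
343 138 165 None None
351 137 179 141 160
359 137 174 140 155
367 137 174 140 159
375 137 179 140 158
383 137 179 139 159
391 136 178 139 159
399 136 179 138 158
407 136 179 140 158
[ 0.47324919 -0.09013291  0.22429068] 15.7
```

View pics/t5c.png

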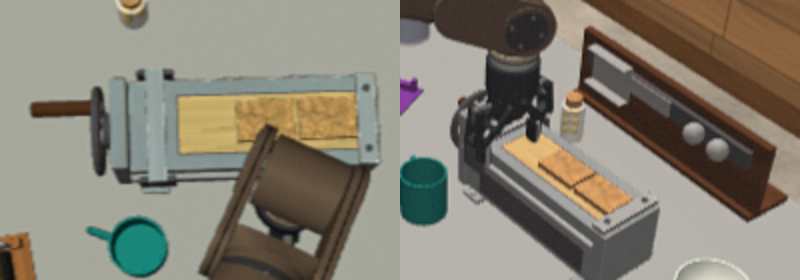

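Both tiles lie in a row on the board (tops (600,-82) and (604,-163), aligned), with a 5 mm slack. Now to locate the crank handle.

Run:
```python
from h import *
c=cam("top")
m=mask(c,(0,90,20),(15,255,110))[130:165,235:275]
ys,xs=np.nonzero(m); print(xs.min()+235,xs.max()+235,ys.mean()+130,ys.min()+130,ys.max()+130)
for u in(248,256,264): 
    k=ys[xs==u-235]+130
    if len(k): print(u,k.min(),k.max())
o=np.array([597,-53.6])/1000;a=np.deg2rad(3.4);ex=np.array([np.cos(a),np.sin(a)]);ey=np.array([-np.sin(a),np.cos(a)])
v=np.mean(ys[(xs+235>250)&(xs+235<265)])+130
for z in np.arange(.047,.145,.008):
    p=ray(c,[257,v],z)[0,:2]-o; print(round(z,3),(np.array([p@ex,p@ey])*1000).round(1), "r",round(np.hypot(p@ex,z-.095)*1000,1), "free end y",((ray(c,[xs.min()+234.5,v],z)[0,:2]-o)@ey*1000).round(0))
s=cam("side")
cv2.imwrite("pics/hc.png",np.hstack([cv2.resize(s["img"][100:230,270:420],None,fx=3,fy=3),cv2.resize(c["img"][90:220,230:340],None,fx=3,fy=3)]))
```

```text
246 274 144.0 141 147
248 142 147
256 141 147
264 141 147
0.047 [ 43. 257.] r 64.4 free end y 289.0
0.055 [ 41.2 256. ] r 57.4 free end y 288.0
0.063 [ 39.4 255. ] r 50.8 free end y 287.0
0.071 [ 37.7 254. ] r 44.7 free end y 285.0
0.079 [ 35.9 253. ] r 39.3 free end y 284.0
0.087 [ 34.1 251.9] r 35.1 free end y 283.0
0.095 [ 32.4 250.9] r 32.4 free end y 282.0
0.103 [ 30.6 249.9] r 31.6 free end y 281.0
0.111 [ 28.9 248.9] r 33.0 free end y 279.0
0.119 [ 27.1 247.9] r 36.2 free end y 278.0
0.127 [ 25.3 246.9] r 40.8 free end y 277.0
0.135 [ 23.6 245.9] r 46.4 free end y 276.0
0.143 [ 21.8 244.9] r 52.7 free end y 275.0
```

View pics/hc.png

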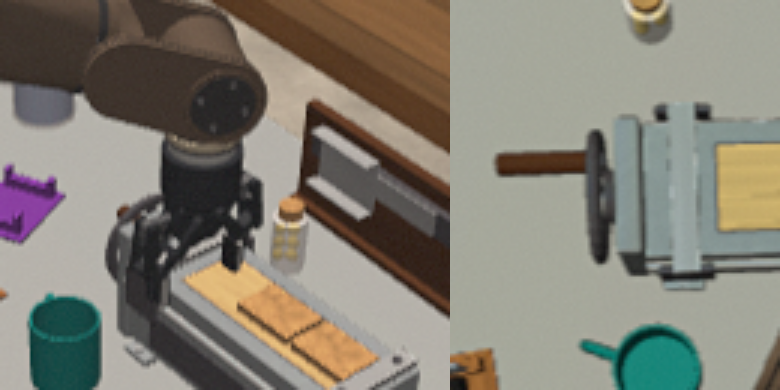

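Run:
```python
from h import *
s=cam("side");c=cam("top")
o=np.array([597,-53.6])/1000;a=np.deg2rad(3.4);ex=np.array([np.cos(a),np.sin(a)]);ey=np.array([-np.sin(a),np.cos(a)])
for nm,x,z in(("hi",23.3,136),("lo",38.5,67)):
    for y in(287,254,202):
        p=np.r_[o+ex*x/1e3+ey*y/1e3,z/1e3]; print(nm,y,proj(s,p).round(0),proj(c,p).round(0))
p=np.r_[o+ey*.198,.095]; print("hub face",proj(s,p).round(0),proj(c,p).round(0))
for y,x in((-150,0),(122,0),(85,38),(85,-38),(-150,38),(-150,-38)):print(y,x,proj(c,np.r_[o+ey*y/1e3+ex*x/1e3,.12]).round(1))
m=mask(s,(0,90,20),(12,255,140))
for k in cv2.findContours(m[150:230,290:345],0,1)[0]: print(cv2.boundingRect(k),(k[:,0].mean(0)+[290,150]).round(0),cv2.contourArea(k))
```

```text
hi 287 [[308. 156.]] [[241. 145.]]
hi 254 [[313. 160.]] [[254. 144.]]
hi 202 [[323. 167.]] [[274. 144.]]
lo 287 [[311. 170.]] [[245. 144.]]
lo 254 [[316. 174.]] [[257. 144.]]
lo 202 [[325. 181.]] [[276. 144.]]
hub face [[318. 179.]] [[277. 155.]]
-150 0 [[408.1 149.3]]
122 0 [[305.1 152.6]]
85 38 [[318.6 138. ]]
85 -38 [[319.6 166.4]]
-150 38 [[407.3 135.2]]
-150 -38 [[408.8 163.5]]
(25, 22, 1, 1) [315. 172.] 0.0
(19, 19, 4, 3) [310. 170.] 3.5
```

Handle resolved: the low solution at clamp (38.5, 254, 67) matches both views (side free end seen at (310,170), predicted (311,170)). It sits at -36° on its circle, and closing increases the angle.

Run:
```python
from h import *
go([.620,.2075,.20],3.4)
t=np.deg2rad(-36+30*np.arange(13)); 
print([[0,round(-x,3),round(z,3)] for x,z in zip(np.diff(np.sin(t))*.4,np.diff(np.cos(t))*.4)])
```

```text
at [ 0.4747 -0.0903  0.224 ] F [0.2 0.7 0.9] open 0.998 t 15.9 shift [-2.404  0.2    1.358] rows>= 6.6
  turn [-0.0002  0.0002  0.0001] rows>= 0.0 q6 -0.46
  turn [ 1.000e-04 -4.998e-01  3.000e-04] rows>= 20.9 q6 -0.46
[[0, np.float64(-0.193), np.float64(0.074)], [0, np.float64(-0.205), np.float64(-0.032)], [0, np.float64(-0.161), np.float64(-0.13)], [0, np.float64(-0.074), np.float64(-0.193)], [0, np.float64(0.032), np.float64(-0.205)], [0, np.float64(0.13), np.float64(-0.161)], [0, np.float64(0.193), np.float64(-0.074)], [0, np.float64(0.205), np.float64(0.032)], [0, np.float64(0.161), np.float64(0.13)], [0, np.float64(0.074), np.float64(0.193)], [0, np.float64(-0.032), np.float64(0.205)], [0, np.float64(-0.13), np.float64(0.161)]]
```

Request:
send_rows(plan=[[[-0.3, 0, 0.17], [0, 0, 0]], [[-0.3, 0, 0.17], [0, 0, 0]], [[-0.3, 0, 0.17], [0, 0, 0]], [[-0.3, 0, 0.17], [0, 0, 0]], [[-0.3, 0, 0.17], [0, 0, 0]], [[-0.3, 0, 0.17], [0, 0, 0]], [[-0.3, 0, 0.17], [0, 0, 0]], [[-0.3, 0.2, 0.17], [0, 0, 0]], [[0, 0, 0], [0, 0, 0]], [[0, 0, 0], [0, 0, 0]], [[0, 0, 0], [0, 0, 0]]])

```text
time: 17.0
eef_pos: [0.6195, 0.207, 0.1995]
tcp_rot: [-0.515, 0.485, -0.485, 0.515]
contact_force: [-0.5, -1.0, 0.8]
opening: 1.004
```

Run:
```python
from h import *
go([.620,.2075,.062],3.4)
```

```text
at [0.6195 0.207  0.1995] F [-0.5 -1.   0.8] open 1.004 t 17.0 shift [-0.004  1.146  0.004] rows>= 2.7
  turn [-0.0001  0.0001  0.    ] rows>= 0.0 q6 0.11
  turn [ 1.000e-04 -4.999e-01  1.000e-04] rows>= 21.0 q6 0.11
```

Request:
send_rows(plan=[[[0, 0.3, 0], [0, 0, 0]], [[0, 0.3, 0], [0, 0, 0]], [[0, 0.3, 0], [0, 0, 0]], [[0, 0.245, 0], [0, 0, 0]], [[0, 0, 0], [0, 0, 0]], [[0, 0, 0], [0, 0, 0]]])

```text
time: 17.6
eef_pos: [0.6197, 0.2065, 0.0631]
tcp_rot: [-0.514, 0.485, -0.485, 0.515]
contact_force: [-0.2, 1.2, 0.5]
opening: 1.001
```

Request:
send_rows(plan=[[[0, 0, 0], [0, 0, 0]], [[0, 0, 0], [0, 0, 0]], [[0, 0, 0], [0, 0, 0]], [[0, 0, 0], [0, 0, 0]], [[0, 0, 0], [0, 0, 0]], [[0, 0, 0], [0, 0, 0]], [[0, 0, 0], [0, 0, 0]], [[0, 0, 0], [0, 0, 0]]], gripper=1, grip_force=45)

```text
time: 18.4
eef_pos: [0.6192, 0.2074, 0.0623]
tcp_rot: [-0.515, 0.485, -0.485, 0.515]
contact_force: [-1.1, -0.8, 3.9]
opening: 0.247
```

Handle gripped (21 mm). First turn.

Request:
send_rows(plan=[[[0, -0.193, 0.074], [0, 0, 0]], [[0, -0.205, -0.032], [0, 0, 0]], [[0, -0.161, -0.13], [0, 0, 0]], [[0, -0.074, -0.193], [0, 0, 0]], [[0, 0.032, -0.205], [0, 0, 0]], [[0, 0.13, -0.161], [0, 0, 0]]])

```text
time: 19.0
eef_pos: [0.5431, 0.2029, 0.1213]
tcp_rot: [-0.513, 0.483, -0.486, 0.517]
contact_force: [10.2, 1.2, -5.9]
opening: 0.24
```

Request:
send_rows(plan=[[[0, 0.193, -0.074], [0, 0, 0]], [[0, 0.205, 0.032], [0, 0, 0]], [[0, 0.161, 0.13], [0, 0, 0]], [[0, 0.074, 0.193], [0, 0, 0]], [[0, -0.032, 0.205], [0, 0, 0]], [[0, -0.13, 0.161], [0, 0, 0]]])

```text
time: 19.6
eef_pos: [0.6171, 0.2072, 0.0594]
tcp_rot: [0.517, -0.487, 0.483, -0.513]
contact_force: [-10.7, -0.3, 4.7]
opening: 0.237
```

```bash
cat >> h.py <<'E'
o=np.array([597,-53.6])/1000;_a=np.deg2rad(3.4);ex=np.array([np.cos(_a),np.sin(_a)]);ey=np.array([-np.sin(_a),np.cos(_a)])
def crank():
    s=get_state();p=s["eef_pos"][:2]-o;x=p@ex;z=s["eef_pos"][2]+.005-.095
    print("crank angle",np.rad2deg(np.arctan2(z,x)).round(1),"r",round(np.hypot(x,z)*1000,1),"clamp y",round(p@ey*1000,1),"open",round(s["opening"],3),"F",s["contact_force"].round(1))
def bar(c):
    "bar face: row profile on saddle top (z=.131), strong edges along u between v 140..160"
    g=cv2.cvtColor(c["img"],cv2.COLOR_BGR2HSV)[:,:,1].astype(float)[142:158].mean(0)
    print("sat",[(u,int(g[u])) for u in range(290,385,2)])
E
python3 - <<'E'
from h import *
crank();c=cam("top","t6.png");bar(c)
cv2.imwrite("pics/t6c.png",cv2.resize(c["img"][90:230,230:430],None,fx=3,fy=3))
E
```

```text
crank angle -40.8 r 46.9 clamp y 259.2 open 0.237 F [-10.7  -0.3   4.7]
sat [(290, 24), (292, 18), (294, 21), (296, 26), (298, 25), (300, 25), (302, 25), (304, 25), (306, 25), (308, 25), (310, 25), (312, 26), (314, 22), (316, 17), (318, 18), (320, 18), (322, 21), (324, 110), (326, 118), (328, 117), (330, 117), (332, 117), (334, 117), (336, 117), (338, 118), (340, 118), (342, 117), (344, 117), (346, 117), (348, 129), (350, 139), (352, 138), (354, 139), (356, 139), (358, 139), (360, 139), (362, 139), (364, 139), (366, 138), (368, 139), (370, 139), (372, 139), (374, 139), (376, 138), (378, 119), (380, 140), (382, 139), (384, 139)]
```

View pics/t6c.png

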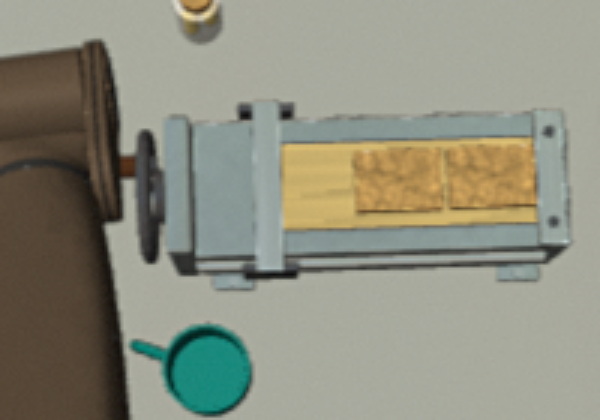

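The bar has advanced to column 323; the row's edge is at 348, about 63 mm more, or 2.1 turns. Two more full turns.

Request:
send_rows(plan=[[[0, -0.193, 0.074], [0, 0, 0]], [[0, -0.205, -0.032], [0, 0, 0]], [[0, -0.161, -0.13], [0, 0, 0]], [[0, -0.074, -0.193], [0, 0, 0]], [[0, 0.032, -0.205], [0, 0, 0]], [[0, 0.13, -0.161], [0, 0, 0]], [[0, 0.193, -0.074], [0, 0, 0]], [[0, 0.205, 0.032], [0, 0, 0]], [[0, 0.161, 0.13], [0, 0, 0]], [[0, 0.074, 0.193], [0, 0, 0]], [[0, -0.032, 0.205], [0, 0, 0]], [[0, -0.13, 0.161], [0, 0, 0]]])

```text
time: 20.85
eef_pos: [0.6171, 0.2072, 0.0594]
tcp_rot: [0.517, -0.487, 0.483, -0.513]
contact_force: [-9.1, -0.3, 4.6]
opening: 0.239
```

Run:
```python
from h import *
crank();c=cam("top");bar(c)
```

```text
crank angle -40.7 r 46.9 clamp y 259.2 open 0.239 F [-9.1 -0.3  4.6]
sat [(290, 24), (292, 17), (294, 21), (296, 25), (298, 25), (300, 25), (302, 25), (304, 25), (306, 25), (308, 25), (310, 26), (312, 25), (314, 25), (316, 25), (318, 19), (320, 120), (322, 117), (324, 121), (326, 30), (328, 20), (330, 18), (332, 18), (334, 20), (336, 120), (338, 117), (340, 117), (342, 117), (344, 117), (346, 117), (348, 129), (350, 139), (352, 139), (354, 139), (356, 138), (358, 139), (360, 139), (362, 138), (364, 139), (366, 139), (368, 139), (370, 138), (372, 139), (374, 139), (376, 137), (378, 119), (380, 140), (382, 138), (384, 139)]
```

Request:
send_rows(plan=[[[0, -0.193, 0.074], [0, 0, 0]], [[0, -0.205, -0.032], [0, 0, 0]], [[0, -0.161, -0.13], [0, 0, 0]], [[0, -0.074, -0.193], [0, 0, 0]], [[0, 0.032, -0.205], [0, 0, 0]], [[0, 0.13, -0.161], [0, 0, 0]], [[0, 0.193, -0.074], [0, 0, 0]], [[0, 0.205, 0.032], [0, 0, 0]], [[0, 0.161, 0.13], [0, 0, 0]], [[0, 0.074, 0.193], [0, 0, 0]], [[0, -0.032, 0.205], [0, 0, 0]], [[0, -0.13, 0.161], [0, 0, 0]]])

```text
time: 22.1
eef_pos: [0.6171, 0.2073, 0.0594]
tcp_rot: [0.517, -0.487, 0.483, -0.513]
contact_force: [-9.4, -0.1, 4.0]
opening: 0.24
```

Run:
```python
from h import *
crank();c=cam("top");bar(c)
t=np.deg2rad(-36+15*np.arange(25)); 
print([[0,float(round(-x,3)),float(round(z,3))] for x,z in zip(np.diff(np.sin(t))*.4,np.diff(np.cos(t))*.4)])
```

```text
crank angle -40.7 r 46.9 clamp y 259.2 open 0.24 F [-9.4 -0.1  4. ]
sat [(290, 24), (292, 18), (294, 20), (296, 25), (298, 25), (300, 26), (302, 25), (304, 26), (306, 25), (308, 26), (310, 25), (312, 25), (314, 25), (316, 26), (318, 19), (320, 120), (322, 117), (324, 117), (326, 118), (328, 117), (330, 117), (332, 117), (334, 117), (336, 120), (338, 17), (340, 18), (342, 18), (344, 19), (346, 29), (348, 133), (350, 140), (352, 139), (354, 139), (356, 139), (358, 139), (360, 139), (362, 139), (364, 139), (366, 139), (368, 140), (370, 139), (372, 139), (374, 139), (376, 138), (378, 119), (380, 139), (382, 139), (384, 139)]
[[0, -0.092, 0.05], [0, -0.102, 0.024], [0, -0.104, -0.003], [0, -0.1, -0.03], [0, -0.089, -0.055], [0, -0.072, -0.076], [0, -0.05, -0.092], [0, -0.024, -0.102], [0, 0.003, -0.104], [0, 0.03, -0.1], [0, 0.055, -0.089], [0, 0.076, -0.072], [0, 0.092, -0.05], [0, 0.102, -0.024], [0, 0.104, 0.003], [0, 0.1, 0.03], [0, 0.089, 0.055], [0, 0.072, 0.076], [0, 0.05, 0.092], [0, 0.024, 0.102], [0, -0.003, 0.104], [0, -0.03, 0.1], [0, -0.055, 0.089], [0, -0.076, 0.072]]
```

Request:
send_rows(plan=[[[0, -0.092, 0.05], [0, 0, 0]], [[0, -0.102, 0.024], [0, 0, 0]], [[0, -0.104, -0.003], [0, 0, 0]], [[0, 0, 0], [0, 0, 0]]])

```text
time: 22.55
eef_pos: [0.6282, 0.2079, 0.0997]
tcp_rot: [-0.514, 0.484, -0.485, 0.515]
contact_force: [-1.0, 0.0, 2.5]
opening: 0.241
```

Run:
```python
from h import *
crank()
```

```text
crank angle 11.7 r 47.7 clamp y 259.2 open 0.241 F [-1.   0.   2.5]
```

Request:
send_rows(plan=[[[0, -0.1, -0.03], [0, 0, 0]], [[0, -0.089, -0.055], [0, 0, 0]], [[0, 0, 0], [0, 0, 0]]])

```text
time: 22.85
eef_pos: [0.6177, 0.2073, 0.1223]
tcp_rot: [-0.514, 0.484, -0.485, 0.516]
contact_force: [1.8, 0.1, 3.7]
opening: 0.236
```

Run:
```python
from h import *
crank();c=cam("top");bar(c)
```

```text
crank angle 41.7 r 48.5 clamp y 259.2 open 0.236 F [1.8 0.1 3.7]
sat [(290, 23), (292, 17), (294, 21), (296, 25), (298, 24), (300, 25), (302, 25), (304, 25), (306, 25), (308, 26), (310, 25), (312, 25), (314, 25), (316, 26), (318, 20), (320, 120), (322, 118), (324, 117), (326, 117), (328, 118), (330, 117), (332, 117), (334, 117), (336, 117), (338, 121), (340, 39), (342, 19), (344, 18), (346, 18), (348, 22), (350, 137), (352, 139), (354, 139), (356, 138), (358, 139), (360, 139), (362, 139), (364, 139), (366, 138), (368, 138), (370, 139), (372, 139), (374, 139), (376, 139), (378, 135), (380, 139), (382, 138), (384, 139)]
```

Request:
send_rows(plan=[[[0, -0.072, -0.076], [0, 0, 0]], [[0, -0.05, -0.092], [0, 0, 0]], [[0, 0, 0], [0, 0, 0]]])

```text
time: 23.2
eef_pos: [0.5974, 0.2061, 0.1364]
tcp_rot: [-0.514, 0.484, -0.485, 0.515]
contact_force: [-0.2, 0.2, 6.9]
opening: 0.24
```

Run:
```python
from h import *
crank()
```

```text
crank angle 71.3 r 49.0 clamp y 259.2 open 0.24 F [-0.2  0.2  6.9]
```

Request:
send_rows(plan=[[[0, -0.024, -0.102], [0, 0, 0]], [[0, 0, 0], [0, 0, 0]], [[0, 0, 0], [0, 0, 0]]])

```text
time: 23.5
eef_pos: [0.586, 0.2055, 0.1391]
tcp_rot: [-0.514, 0.484, -0.485, 0.516]
contact_force: [1.0, 1.8, 6.2]
opening: 0.243
```

Run:
```python
from h import *
crank()
```

```text
crank angle 84.9 r 49.2 clamp y 259.3 open 0.243 F [1.  1.8 6.2]
```

Request:
send_rows(plan=[[[0, 0.003, -0.104], [0, 0, 0]], [[0, 0, 0], [0, 0, 0]], [[0, 0, 0], [0, 0, 0]]])

```text
time: 23.8
eef_pos: [0.5789, 0.205, 0.1395]
tcp_rot: [-0.509, 0.481, -0.489, 0.52]
contact_force: [17.3, 3.7, -2.2]
opening: 0.24
```

Request:
send_rows(plan=[[[0, 0.04, -0.1], [0, 0, 0]], [[0, 0, 0], [0, 0, 0]], [[0, 0, 0], [0, 0, 0]]])

```text
time: 24.1
eef_pos: [0.5738, 0.2047, 0.139]
tcp_rot: [-0.504, 0.476, -0.493, 0.525]
contact_force: [26.9, 4.2, -0.2]
opening: 0.238
```

Run:
```python
from h import *
crank();c=cam("top");bar(c)
g=cv2.cvtColor(c["img"],cv2.COLOR_BGR2HSV)[142:158].astype(float).mean(0)
print([(u,g[u].astype(int).tolist()) for u in list(range(374,383))+list(range(402,416))])
```

```text
crank angle 99.1 r 49.6 clamp y 259.2 open 0.238 F [26.9  4.2 -0.2]
sat [(290, 23), (292, 18), (294, 21), (296, 25), (298, 25), (300, 25), (302, 25), (304, 25), (306, 25), (308, 26), (310, 25), (312, 25), (314, 25), (316, 26), (318, 20), (320, 121), (322, 117), (324, 117), (326, 118), (328, 117), (330, 118), (332, 117), (334, 117), (336, 118), (338, 118), (340, 120), (342, 24), (344, 19), (346, 18), (348, 19), (350, 20), (352, 141), (354, 139), (356, 138), (358, 138), (360, 139), (362, 139), (364, 138), (366, 139), (368, 139), (370, 139), (372, 138), (374, 138), (376, 139), (378, 138), (380, 139), (382, 139), (384, 139)]
[(374, [18, 138, 177]), (375, [18, 139, 182]), (376, [18, 139, 190]), (377, [18, 138, 190]), (378, [18, 138, 184]), (379, [18, 139, 177]), (380, [18, 139, 170]), (381, [18, 139, 174]), (382, [18, 139, 183]), (402, [18, 139, 175]), (403, [18, 140, 178]), (404, [18, 140, 184]), (405, [18, 139, 190]), (406, [18, 141, 189]), (407, [18, 143, 184]), (408, [18, 125, 180]), (409, [26, 43, 161]), (410, [81, 20, 160]), (411, [78, 19, 162]), (412, [75, 17, 162]), (413, [73, 18, 165]), (414, [72, 18, 163]), (415, [73, 18, 161])]
```

Tight: the force jumped from about 3 N to 27 N and the gap between the tiles has closed. I'll relax the arm and release.

Request:
send_rows(plan=[[[0, 0, 0.06], [0, 0, 0]], [[0, 0, 0.05], [0, 0, 0]], [[0, 0, 0], [0, 0, 0]]])

```text
time: 24.45
eef_pos: [0.5828, 0.2053, 0.1392]
tcp_rot: [-0.508, 0.48, -0.49, 0.521]
contact_force: [13.0, 1.8, 11.1]
opening: 0.245
```

Run:
```python
from h import *
crank()
```

```text
crank angle 88.6 r 49.2 clamp y 259.3 open 0.245 F [13.   1.8 11.1]
```

Request:
send_rows(plan=[[[0, 0, 0], [0, 0, 0]], [[0, 0, 0], [0, 0, 0]], [[0, 0, 0], [0, 0, 0]], [[0, 0, 0], [0, 0, 0]], [[0, -0.1, 0], [0, 0, 0]], [[0, -0.3, 0], [0, 0, 0]], [[0, -0.3, 0], [0, 0, 0]], [[0, 0, 0], [0, 0, 0]]], gripper=0)

```text
time: 25.25
eef_pos: [0.5768, 0.2052, 0.2241]
tcp_rot: [-0.512, 0.482, -0.487, 0.518]
contact_force: [-0.6, 0.1, 0.3]
opening: 0.997
```

Run:
```python
from h import *
c=cam("top","t7.png");s=cam("side","s7.png")
print(proj(s,np.r_[o+ey*.287+ex*0,.143]).round(0))
bar(c)
print("cradle",[b for b in blobs(c,mask(c,(5,120,60),(20,255,255)),.022,300) if 300<b[1]<500 and 150<b[2]<350])
cv2.imwrite("pics/r7.png",np.hstack([cv2.resize(c["img"][195:265,195:265],None,fx=6,fy=6),cv2.resize(s["img"][120:260,220:350],None,fx=2.9,fy=3)]))
go([.388,.272,.2])
```

```text
[[303. 156.]]
sat [(290, 24), (292, 18), (294, 21), (296, 25), (298, 25), (300, 25), (302, 25), (304, 25), (306, 25), (308, 25), (310, 25), (312, 26), (314, 26), (316, 26), (318, 20), (320, 120), (322, 117), (324, 117), (326, 117), (328, 117), (330, 117), (332, 117), (334, 117), (336, 117), (338, 117), (340, 120), (342, 17), (344, 19), (346, 18), (348, 19), (350, 22), (352, 143), (354, 139), (356, 138), (358, 139), (360, 139), (362, 139), (364, 139), (366, 139), (368, 138), (370, 138), (372, 139), (374, 139), (376, 139), (378, 139), (380, 138), (382, 138), (384, 139)]
cradle []
at [0.5741 0.2047 0.2183] F [0.3 0.1 0.2] open 1.004 t 25.4 shift [-0.653  0.149 -1.515] rows>= 4.0
```

View pics/r7.png

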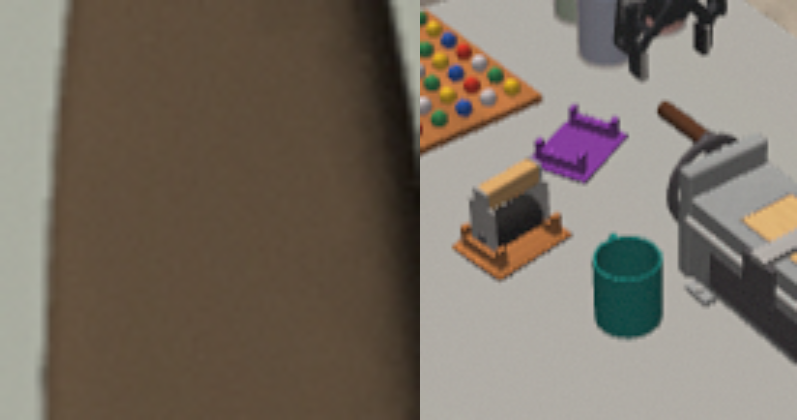

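Handle near the top, bar unchanged at column 351. Now measure the roller grip and cradle in the earlier unobstructed top picture.

Run:
```python
from h import *
c=cam("top"); c["img"]=cv2.imread("pics/top0.png"); H=cv2.cvtColor(c["img"],cv2.COLOR_BGR2HSV)
for u in range(216,250,2): print(u,H[226,u].tolist(),end=" ")
print()
m=mask(c,(8,120,60),(20,255,255)); sub=np.zeros_like(m); sub[200:262,205:258]=m[200:262,205:258]; print("cradle",blobs(c,sub,.01,300))
m=mask(c,(14,60,140),(28,160,255)); sub=np.zeros_like(m); sub[200:262,205:258]=m[200:262,205:258]; print("bar",blobs(c,sub,.1,60))
s=dict(cam("side")); s["img"]=cv2.imread("pics/s7.png")
m=mask(s,(12,60,120),(28,170,255)); sub=np.zeros_like(m); sub[160:220,225:275]=m[160:220,225:275]; print("bar side",blobs(s,sub,.1,60))
g=(s["img"][173:190,240:266:6]);print(cv2.cvtColor(g,cv2.COLOR_BGR2HSV).tolist()[4:12:3])
```

```text
216 [14, 172, 163] 218 [15, 172, 160] 220 [18, 135, 189] 222 [20, 123, 189] 224 [20, 127, 190] 226 [20, 129, 195] 228 [19, 136, 148] 230 [16, 120, 51] 232 [0, 47, 27] 234 [23, 54, 19] 236 [11, 147, 33] 238 [15, 165, 150] 240 [14, 164, 157] 242 [14, 170, 150] 244 [15, 172, 139] 246 [14, 163, 150] 248 [35, 18, 155] 
cradle [([231.0, 229.0], 388, 273, 118, 87, 12.2)]
bar [([224.0, 228.0], 387, 275, 80, 22, 11.6)]
bar side [([249.0, 203.0], 333, 169, 110, 84, 12.3), ([250.0, 178.0], 387, 274, 80, 24, 11.6)]
[[[21, 14, 176], [21, 10, 175], [17, 128, 221], [16, 123, 112], [157, 17, 134]], [[17, 13, 175], [17, 129, 220], [16, 124, 119], [16, 122, 107], [20, 14, 170]], [[14, 40, 159], [16, 125, 139], [16, 121, 105], [24, 14, 88], [20, 15, 150]]]
```

Run:
```python
from h import *
go([.387,.2745,.18],102)
```

```text
at [0.5728 0.2044 0.2153] F [-0.9 -0.6 -1.1] open 1.001 t 25.4 shift [-0.676  0.298 -1.509] rows>= 4.0
  turn [ 0.0003 -0.2738 -0.0003] rows>= 11.5 q6 0.12
  turn [0.0003 0.2262 0.0003] rows>= 9.5 q6 0.12
```

Request:
send_rows(plan=[[[-0.135, 0, -0.302], [0, 0, 0]], [[-0.135, 0, -0.302], [0, 0, 0]], [[-0.135, 0, -0.302], [0, 0, 0]], [[-0.135, 0, -0.302], [0, 0, 0]], [[-0.135, 0, -0.302], [0, 0, 0]]])

```text
time: 25.95
eef_pos: [0.3854, 0.2743, 0.2145]
tcp_rot: [0.516, -0.486, 0.484, -0.513]
contact_force: [0.1, -0.5, -0.1]
opening: 0.998
```

Request:
send_rows(plan=[[[0, 0, 0], [0, 0.0226, 0]], [[0, 0, 0], [0, 0.0226, 0]], [[0, 0, 0], [0, 0.0226, 0]], [[0, 0, 0], [0, 0.0226, 0]], [[0, 0, 0], [0, 0.0226, 0]], [[0, 0, 0], [0, 0.0226, 0]], [[0, 0, 0], [0, 0.0226, 0]], [[0, 0, 0], [0, 0.0226, 0]], [[0, 0, 0], [0, 0.0226, 0]], [[0, 0, 0], [0, 0.0226, 0]], [[0, 0, 0], [0, 0, 0]], [[0, 0, 0], [0, 0, 0]]])

```text
time: 27.15
eef_pos: [0.3873, 0.2742, 0.2153]
tcp_rot: [0.076, -0.703, 0.703, -0.075]
contact_force: [-0.2, 0.4, 0.3]
opening: 1.001
```

Run:
```python
from h import *
go([.387,.2745,.085],102)
```

```text
at [0.3873 0.2742 0.2153] F [-0.2  0.4  0.3] open 1.001 t 27.1 shift [-1.000e-03  1.086e+00 -4.000e-03] rows>= 2.6
  turn [ 6.000e-04 -4.993e-01  1.000e-04] rows>= 20.9 q6 1.76
  turn [-0.0001  0.0007  0.0004] rows>= 0.0 q6 1.76
```

Request:
send_rows(plan=[[[0, 0.3, 0], [0, 0, 0]], [[0, 0.3, 0], [0, 0, 0]], [[0, 0.3, 0], [0, 0, 0]], [[0, 0.18, 0], [0, 0, 0]], [[0, 0, 0], [0, 0, 0]]])

```text
time: 27.65
eef_pos: [0.3848, 0.2731, 0.0829]
tcp_rot: [0.078, -0.702, 0.704, -0.072]
contact_force: [-0.4, -1.1, 0.2]
opening: 0.996
```

Request:
send_rows(plan=[[[0, 0, 0], [0, 0, 0]], [[0, 0, 0], [0, 0, 0]], [[0, 0, 0], [0, 0, 0]], [[0, 0, 0], [0, 0, 0]], [[0, 0, 0], [0, 0, 0]], [[0, 0, 0], [0, 0, 0]], [[0, 0, 0], [0, 0, 0]], [[0, 0, 0], [0, 0, 0]]], gripper=1, grip_force=100)

```text
time: 28.45
eef_pos: [0.3888, 0.2751, 0.0884]
tcp_rot: [-0.074, 0.704, -0.703, 0.075]
contact_force: [-1.8, 0.4, 6.3]
opening: 0.262
```

Request:
send_rows(plan=[[[0, -0.1, 0], [0, 0, 0]], [[0, -0.3, 0], [0, 0, 0]], [[0, -0.3, 0], [0, 0, 0]], [[0, -0.4, 0], [0, 0, 0]], [[0, -0.4, 0], [0, 0, 0]], [[0, -0.1, 0], [0, 0, 0]], [[0, 0, 0], [0, 0, 0]]])

```text
time: 29.15
eef_pos: [0.3885, 0.2747, 0.2807]
tcp_rot: [-0.073, 0.704, -0.703, 0.076]
contact_force: [-0.4, -0.4, -4.6]
opening: 0.259
```

Run:
```python
from h import *
p=o+ey*-.128
print(p)
go(np.r_[p,.27],93.4)
```

```text
[ 0.60459122 -0.1813747 ]
at [0.3885 0.2747 0.2807] F [-0.4 -0.4 -4.6] open 0.259 t 29.1 shift [-0.965  0.091  4.093] rows>= 10.1
  turn [-9.000e-04 -4.759e-01 -2.000e-04] rows>= 19.9 q6 1.76
  turn [ 0.0001  0.0241 -0.0006] rows>= 1.0 q6 1.76
```

Roller lifted. Carry it above the stop end.

Request:
send_rows(plan=[[[-0.0783, 0, 0.3], [0, 0, 0]], [[-0.0783, 0, 0.355], [0, 0, 0]], [[-0.0783, 0, 0.355], [0, 0, 0]], [[-0.0783, 0, 0.355], [0, 0, 0]], [[-0.0783, 0, 0.355], [0, 0, 0]], [[-0.0783, 0, 0.355], [0, 0, 0]], [[-0.0783, 0, 0.355], [0, 0, 0]], [[-0.0783, 0, 0.355], [0, 0, 0]], [[-0.0783, 0, 0.355], [0, 0, 0]], [[-0.0783, 0, 0.355], [0, 0, 0]], [[-0.0783, 0, 0.355], [0, 0, 0]], [[-0.0783, 0, 0.355], [0, 0, 0]]])

```text
time: 30.35
eef_pos: [0.6025, -0.1962, 0.2732]
tcp_rot: [-0.077, 0.705, -0.701, 0.072]
contact_force: [0.6, -0.1, -4.1]
opening: 0.259
```

Request:
send_rows(plan=[[[0, 0, 0.05], [0, 0.012, 0]], [[0, 0, 0], [0, 0.012, 0]], [[0, 0, 0], [0, 0, 0]], [[0, 0, 0], [0, 0, 0]]])

```text
time: 30.75
eef_pos: [0.6038, -0.2005, 0.2751]
tcp_rot: [-0.024, 0.708, -0.706, 0.02]
contact_force: [0.6, 0.9, -4.3]
opening: 0.26
```

Run:
```python
from h import *
go(np.r_[o+ey*-.148,.215],93.4)
c=cam("top","t8.png");s=cam("side","s8.png")
cv2.imwrite("pics/r8.png",np.hstack([cv2.resize(c["img"][90:230,310:450],None,fx=2.8,fy=2.8),cv2.resize(s["img"][120:260,330:470],None,fx=2.8,fy=2.8)]))
```

```text
at [ 0.6038 -0.2005  0.2751] F [ 0.6  0.9 -4.3] open 0.26 t 30.8 shift [-0.019  0.501  0.01 ] rows>= 1.2
  turn [ 0.0013 -0.4996 -0.0008] rows>= 20.9 q6 1.03
  turn [0.0005 0.0004 0.0008] rows>= 0.0 q6 1.03
```

View pics/r8.png

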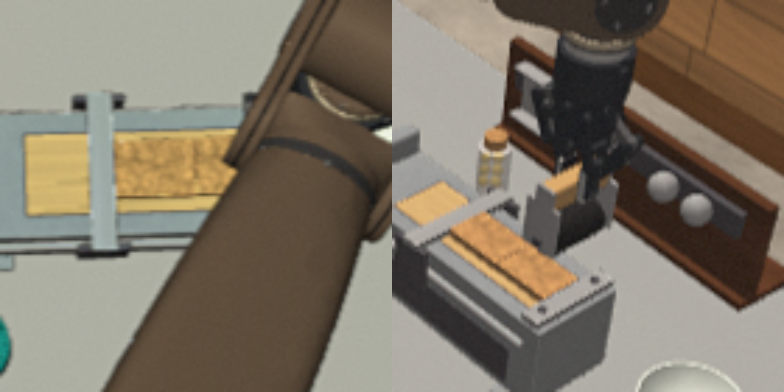

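The tiles are butted tight between bar and stop, and the roller is held upright above the stop end. Lower and press.

Request:
send_rows(plan=[[[-0.015, 0.2, 0.01], [0, 0, 0]], [[0, 0.2, 0], [0, 0, 0]], [[0, 0.1, 0], [0, 0, 0]], [[0, 0.03, 0], [0, 0, 0]], [[0, 0, 0], [0, 0, 0]]])

```text
time: 31.35
eef_pos: [0.6069, -0.202, 0.2151]
tcp_rot: [-0.022, 0.707, -0.707, 0.021]
contact_force: [-0.1, 0.2, -4.3]
opening: 0.259
```

Request:
send_rows(plan=[[[0, 0.03, 0], [0, 0, 0]], [[0, 0.03, 0], [0, 0, 0]], [[0, 0, 0], [0, 0, 0]]])

```text
time: 31.65
eef_pos: [0.6078, -0.2027, 0.2097]
tcp_rot: [0.02, -0.706, 0.707, -0.022]
contact_force: [0.1, -0.4, -0.0]
opening: 0.258
```

Request:
send_rows(plan=[[[0, 0.03, 0], [0, 0, 0]], [[0, 0.03, 0], [0, 0, 0]], [[0, 0, 0], [0, 0, 0]]])

```text
time: 31.95
eef_pos: [0.6082, -0.2042, 0.2052]
tcp_rot: [0.02, -0.705, 0.709, -0.023]
contact_force: [-2.1, -1.5, 9.6]
opening: 0.259
```

Request:
send_rows(plan=[[[0, 0.015, 0], [0, 0, 0]], [[0, 0, -0.05], [0, 0, 0]], [[0, 0, -0.1], [0, 0, 0]], [[0, 0, -0.1], [0, 0, 0]], [[0, 0, -0.1], [0, 0, 0]], [[0, 0, -0.1], [0, 0, 0]], [[0, 0, -0.1], [0, 0, 0]]])

```text
time: 32.65
eef_pos: [0.6043, -0.1375, 0.2045]
tcp_rot: [0.02, -0.705, 0.708, -0.023]
contact_force: [-4.4, -0.9, 11.2]
opening: 0.264
```

Run:
```python
from h import *
go(np.r_[o+ey*.002,.205],93.4)
```

```text
at [ 0.6043 -0.1375  0.2045] F [-4.4 -0.9 11.2] open 0.264 t 32.6 shift [ 0.019 -0.007 -0.718] rows>= 1.7
  turn [-0.001  -0.4998  0.0012] rows>= 20.9 q6 1.13
  turn [-0.0007  0.0002 -0.0007] rows>= 0.0 q6 1.13
```

Request:
send_rows(plan=[[[0, 0, -0.1], [0, 0, 0]], [[0, 0, -0.1], [0, 0, 0]], [[0, 0, -0.1], [0, 0, 0]], [[0, 0, -0.1], [0, 0, 0]]])

```text
time: 33.05
eef_pos: [0.6015, -0.0893, 0.2045]
tcp_rot: [0.02, -0.705, 0.708, -0.023]
contact_force: [-3.9, -1.9, 12.2]
opening: 0.259
```

Request:
send_rows(plan=[[[0, 0, -0.1], [0, 0, 0]], [[0, 0, -0.1], [0, 0, 0]], [[0, 0, -0.1], [0, 0, 0]], [[0, 0, -0.06], [0, 0, 0]], [[0, 0, 0], [0, 0, 0]]])

```text
time: 33.55
eef_pos: [0.5988, -0.0443, 0.2039]
tcp_rot: [-0.02, 0.707, -0.707, 0.023]
contact_force: [-3.8, 2.5, 10.9]
opening: 0.266
```

Run:
```python
from h import *
go(np.r_[o+ey*.005,.205],93.4)
```

```text
at [ 0.5988 -0.0443  0.2039] F [-3.8  2.5 10.9] open 0.266 t 33.5 shift [ 0.02  -0.009  0.035] rows>= 0.1
  turn [-0.0011 -0.4998 -0.    ] rows>= 20.9 q6 1.27
  turn [ 0.      0.0002 -0.0007] rows>= 0.0 q6 1.27
```

Rolled from clamp y -150 to +9 mm at about 15 N net. Lift and return the roller to its cradle.

Request:
send_rows(plan=[[[0, -0.1, 0], [0, 0, 0]], [[0, -0.3, 0], [0, 0, 0]], [[0, -0.3, 0], [0, 0, 0]], [[0, 0, 0], [0, -0.012, 0]], [[0, 0, 0], [0, -0.012, 0]], [[0, 0, 0], [0, 0, 0]], [[0, 0, 0], [0, 0, 0]]])

```text
time: 34.25
eef_pos: [0.5969, -0.0453, 0.2819]
tcp_rot: [-0.075, 0.703, -0.703, 0.073]
contact_force: [-0.2, 0.2, -3.9]
opening: 0.261
```

Run:
```python
from h import *
go([.388,.274,.27],102)
```

```text
at [ 0.5969 -0.0453  0.2819] F [-0.2  0.2 -3.9] open 0.261 t 34.2 shift [ 1.15   0.104 -2.964] rows>= 7.6
  turn [-5.e-04  5.e-01  2.e-04] rows>= 21.0 q6 1.12
  turn [ 0.0001 -0.      0.0003] rows>= 0.0 q6 1.12
```

Request:
send_rows(plan=[[[0.115, 0, -0.296], [0, 0, 0]], [[0.115, 0, -0.296], [0, 0, 0]], [[0.115, 0, -0.296], [0, 0, 0]], [[0.115, 0, -0.296], [0, 0, 0]], [[0.115, 0, -0.296], [0, 0, 0]], [[0.115, 0, -0.296], [0, 0, 0]], [[0.115, 0, -0.296], [0, 0, 0]], [[0.115, 0, -0.296], [0, 0, 0]], [[0.115, 0, -0.296], [0, 0, 0]], [[0.115, 0, -0.296], [0, 0, 0]], [[0, 0, 0], [0, 0, 0]], [[0, 0, 0], [0, 0, 0]]])

```text
time: 35.45
eef_pos: [0.3876, 0.2734, 0.2827]
tcp_rot: [0.075, -0.703, 0.703, -0.075]
contact_force: [0.4, 0.4, -4.1]
opening: 0.258
```

Run:
```python
from h import *
go([.388,.274,.115],102)
c=cam("top","t9.png");s=cam("side","s9.png")
print("cradle side cork",[b for b in blobs(s,mask(s,(8,110,60),(20,255,255)),.01,200) if 250<b[1]<500 and 150<b[2]<400])
cv2.imwrite("pics/r9.png",np.hstack([cv2.resize(c["img"][180:280,180:280],None,fx=3.9,fy=3.9),cv2.resize(s["img"][110:240,200:330],None,fx=3,fy=3)]))
```

```text
at [0.3876 0.2734 0.2827] F [ 0.4  0.4 -4.1] open 0.258 t 35.5 shift [-0.005  1.397 -0.005] rows>= 3.4
  turn [ 1.000e-04 -4.996e-01  2.000e-04] rows>= 20.9 q6 1.76
  turn [-0.0001  0.0004  0.0001] rows>= 0.0 q6 1.76
cradle side cork [([250.0, 198.0], 389, 282, 133, 110, 12.6)]
```

View pics/r9.png

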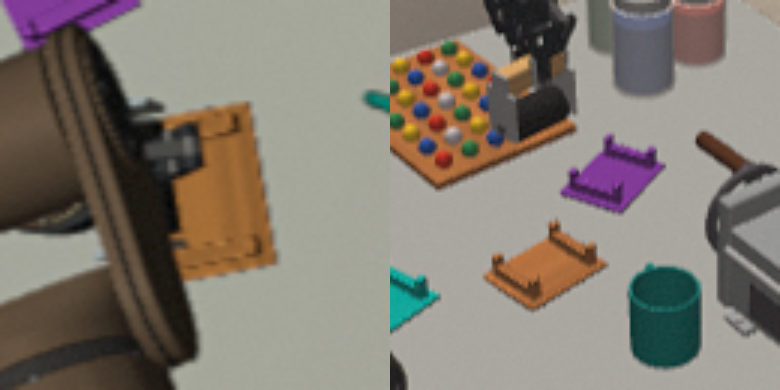

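The roller is upright above the empty wooden cradle. Lowering.

Request:
send_rows(plan=[[[-0.005, 0.35, -0.005], [0, 0, 0]], [[0, 0.35, 0], [0, 0, 0]], [[0, 0.35, 0], [0, 0, 0]], [[0, 0.3, 0], [0, 0, 0]], [[0, 0.05, 0], [0, 0, 0]], [[0, 0, 0], [0, 0, 0]], [[0, 0, 0], [0, 0, 0]]])

```text
time: 36.25
eef_pos: [0.3908, 0.2741, 0.1174]
tcp_rot: [-0.073, 0.704, -0.703, 0.075]
contact_force: [0.3, -0.1, -3.6]
opening: 0.261
```

Request:
send_rows(plan=[[[0, 0.06, 0], [0, 0, 0]], [[0, 0.06, 0], [0, 0, 0]], [[0, 0.03, 0], [0, 0, 0]], [[0, 0, 0], [0, 0, 0]]])

```text
time: 36.65
eef_pos: [0.3882, 0.2736, 0.0965]
tcp_rot: [0.075, -0.703, 0.703, -0.074]
contact_force: [-1.1, -0.1, -3.9]
opening: 0.261
```

Request:
send_rows(plan=[[[0, 0.03, 0], [0, 0, 0]], [[0, 0.025, 0], [0, 0, 0]], [[0, 0, 0], [0, 0, 0]]])

```text
time: 36.95
eef_pos: [0.3883, 0.2737, 0.09]
tcp_rot: [0.075, -0.703, 0.703, -0.074]
contact_force: [0.6, -0.8, -4.1]
opening: 0.261
```

Request:
send_rows(plan=[[[0, 0.02, 0], [0, 0, 0]], [[0, 0, 0], [0, 0, 0]]])

```text
time: 37.15
eef_pos: [0.389, 0.274, 0.0885]
tcp_rot: [-0.074, 0.703, -0.703, 0.075]
contact_force: [-1.3, -0.6, -3.0]
opening: 0.259
```

Request:
send_rows(plan=[[[0, 0.015, 0], [0, 0, 0]], [[0, 0, 0], [0, 0, 0]]])

```text
time: 37.35
eef_pos: [0.3892, 0.2742, 0.0884]
tcp_rot: [0.075, -0.703, 0.703, -0.074]
contact_force: [-5.7, -1.4, 8.5]
opening: 0.26
```

Request:
send_rows(plan=[[[0, 0.015, 0], [0, 0, 0]], [[0, 0, 0], [0, 0, 0]]])

```text
time: 37.55
eef_pos: [0.3893, 0.2743, 0.0883]
tcp_rot: [0.075, -0.703, 0.703, -0.074]
contact_force: [-9.6, -3.5, 19.0]
opening: 0.263
```

Request:
send_rows(plan=[[[0, -0.022, 0], [0, 0, 0]], [[0, 0, 0], [0, 0, 0]], [[0, 0, 0], [0, 0, 0]]])

```text
time: 37.85
eef_pos: [0.3896, 0.2743, 0.0884]
tcp_rot: [-0.074, 0.703, -0.703, 0.075]
contact_force: [-2.1, 0.8, 5.9]
opening: 0.263
```

Request:
send_rows(plan=[[[0, 0, 0], [0, 0, 0]], [[0, 0, 0], [0, 0, 0]], [[0, 0, 0], [0, 0, 0]], [[0, 0, 0], [0, 0, 0]], [[0, 0, 0], [0, 0, 0]], [[0, -0.1, 0], [0, 0, 0]], [[0, -0.3, 0], [0, 0, 0]], [[0, -0.4, 0], [0, 0, 0]], [[0, -0.3, 0], [0, 0, 0]], [[0, 0, 0], [0, 0, 0]]], gripper=0)

```text
time: 38.85
eef_pos: [0.3921, 0.2754, 0.227]
tcp_rot: [-0.07, 0.705, -0.702, 0.079]
contact_force: [0.1, 1.4, 0.5]
opening: 0.998
```

Run:
```python
from h import *
c=cam("top","t10.png");s=cam("side","s10.png")
bar(c)
m=mask(s,(12,60,120),(28,170,255)); sub=np.zeros_like(m); sub[160:220,225:275]=m[160:220,225:275]; print("bar side",blobs(s,sub,.1,60))
# crank handle top/hi candidate
m=mask(c,(0,90,20),(15,255,110))[130:175,235:275];ys,xs=np.nonzero(m)
if len(xs):
  v=np.mean(ys[(xs>15)&(xs<30)])+130;print("v",v,xs.min()+235)
  for z in(.138,.141,.143,.145):
    p=ray(c,[257,v],z)[0,:2]-o;print(z,p@ex,p@ey)
cv2.imwrite("pics/r10.png",np.hstack([cv2.resize(c["img"][90:270,200:420],None,fx=2,fy=2),cv2.resize(s["img"][110:240,200:330],None,fx=2.77,fy=2.77)]))
go([.58,.205,.224],3.4)
```

```text
sat [(290, 24), (292, 18), (294, 21), (296, 25), (298, 25), (300, 26), (302, 25), (304, 25), (306, 25), (308, 25), (310, 25), (312, 26), (314, 25), (316, 26), (318, 19), (320, 121), (322, 117), (324, 118), (326, 118), (328, 118), (330, 118), (332, 117), (334, 117), (336, 117), (338, 118), (340, 120), (342, 16), (344, 19), (346, 18), (348, 19), (350, 23), (352, 143), (354, 139), (356, 139), (358, 139), (360, 139), (362, 140), (364, 139), (366, 139), (368, 139), (370, 139), (372, 140), (374, 139), (376, 139), (378, 139), (380, 139), (382, 139), (384, 139)]
bar side [([251.0, 203.0], 333, 168, 111, 82, 11.6), ([250.0, 179.0], 388, 273, 80, 24, 11.7)]
v 150.0 241
0.138 0.007325248623757603 0.24580705571134603
0.141 0.0067015505401899055 0.24542745330230586
0.143 0.006285751817811368 0.24517438502961236
0.145 0.0058699530954328324 0.24492131675691897
at [0.3892 0.2741 0.221 ] F [-0.1 -0.  -0.8] open 1.0 t 39.0 shift [-1.434 -0.021  0.896] rows>= 4.1
  turn [-0.0003 -0.2259 -0.0005] rows>= 9.5 q6 1.76
  turn [ 0.0005  0.2741 -0.0003] rows>= 11.5 q6 1.76
```

View pics/r10.png

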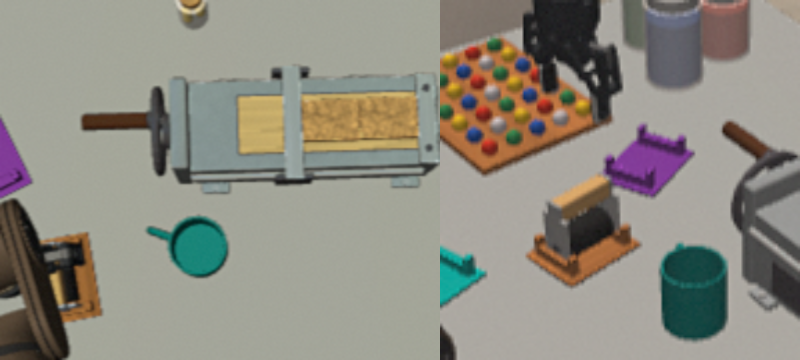

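Roller stands upright in its cradle at (388,273), as before; the bar is unchanged. Now unwind. Handle near 82°.

Request:
send_rows(plan=[[[0, 0, 0], [0, -0.0226, 0]], [[0, 0, 0], [0, -0.0226, 0]], [[0, 0, 0], [0, -0.0226, 0]], [[0, 0, 0], [0, -0.0226, 0]], [[0, 0, 0], [0, -0.0226, 0]], [[0, 0, 0], [0, -0.0226, 0]], [[0, 0, 0], [0, -0.0226, 0]], [[0, 0, 0], [0, -0.0226, 0]], [[0, 0, 0], [0, -0.0226, 0]], [[0, 0, 0], [0, -0.0226, 0]], [[0, 0, 0], [0, 0, 0]]])

```text
time: 40.05
eef_pos: [0.3877, 0.2733, 0.2172]
tcp_rot: [0.516, -0.485, 0.484, -0.513]
contact_force: [0.5, 0.6, -0.3]
opening: 1.0
```

Run:
```python
from h import *
go([.588,.2043,.225],3.4)
```

```text
at [0.3877 0.2733 0.2172] F [ 0.5  0.6 -0.3] open 1.0 t 40.0 shift [ 0.674 -0.07   1.632] rows>= 4.2
  turn [0.0006 0.0001 0.0002] rows>= 0.0 q6 0.34
  turn [ 3.000e-04 -4.999e-01 -9.000e-04] rows>= 21.0 q6 0.34
```

Request:
send_rows(plan=[[[0.112, -0.01, 0.272], [0, 0, 0]], [[0.112, -0.01, 0.272], [0, 0, 0]], [[0.112, -0.01, 0.272], [0, 0, 0]], [[0.112, -0.01, 0.272], [0, 0, 0]], [[0.112, -0.01, 0.272], [0, 0, 0]], [[0.112, -0.01, 0.272], [0, 0, 0]], [[0, 0, 0], [0, 0, 0]], [[0, 0, 0], [0, 0, 0]]])

```text
time: 40.85
eef_pos: [0.5885, 0.2047, 0.2247]
tcp_rot: [0.515, -0.486, 0.485, -0.513]
contact_force: [0.7, 0.8, -0.5]
opening: 1.002
```

Run:
```python
from h import *
go([.588,.2043,.1375],3.4)
t=np.deg2rad(82-30*np.arange(13)); 
print([[0,float(round(-x,3)),float(round(z,3))] for x,z in zip(np.diff(np.sin(t))*.4,np.diff(np.cos(t))*.4)])
```

```text
at [0.5885 0.2047 0.2247] F [ 0.7  0.8 -0.5] open 1.002 t 40.9 shift [ 0.003  0.726 -0.002] rows>= 1.7
  turn [ 0.0005 -0.0004  0.    ] rows>= 0.0 q6 0.11
  turn [-0.      0.4996  0.0008] rows>= 20.9 q6 0.11
[[0, 0.081, 0.191], [0, 0.165, 0.125], [0, 0.206, 0.025], [0, 0.191, -0.081], [0, 0.125, -0.165], [0, 0.025, -0.206], [0, -0.081, -0.191], [0, -0.165, -0.125], [0, -0.206, -0.025], [0, -0.191, 0.081], [0, -0.125, 0.165], [0, -0.025, 0.206]]
```

Request:
send_rows(plan=[[[0, 0.3, 0], [0, 0, 0]], [[0, 0.3, 0], [0, 0, 0]], [[0, 0.125, 0], [0, 0, 0]], [[0, 0, 0], [0, 0, 0]], [[0, 0, 0], [0, 0, 0]]])

```text
time: 41.35
eef_pos: [0.5891, 0.2056, 0.1404]
tcp_rot: [-0.515, 0.485, -0.485, 0.515]
contact_force: [0.7, -0.6, -0.0]
opening: 1.0
```

Request:
send_rows(plan=[[[0, 0, 0], [0, 0, 0]], [[0, 0, 0], [0, 0, 0]], [[0, 0, 0], [0, 0, 0]], [[0, 0, 0], [0, 0, 0]], [[0, 0, 0], [0, 0, 0]], [[0, 0, 0], [0, 0, 0]], [[0, 0, 0], [0, 0, 0]], [[0, 0, 0], [0, 0, 0]]], gripper=1, grip_force=45)

```text
time: 42.15
eef_pos: [0.5891, 0.2051, 0.1399]
tcp_rot: [-0.515, 0.485, -0.485, 0.515]
contact_force: [-1.6, -0.0, 4.6]
opening: 0.241
```

Run:
```python
from h import *
crank()
```

```text
crank angle 81.4 r 50.4 clamp y 258.7 open 0.241 F [-1.6 -0.   4.6]
```

Request:
send_rows(plan=[[[0, 0.081, 0.191], [0, 0, 0]], [[0, 0.165, 0.125], [0, 0, 0]], [[0, 0.206, 0.025], [0, 0, 0]], [[0, 0.191, -0.081], [0, 0, 0]], [[0, 0.125, -0.165], [0, 0, 0]], [[0, 0.025, -0.206], [0, 0, 0]], [[0, -0.081, -0.191], [0, 0, 0]], [[0, -0.165, -0.125], [0, 0, 0]], [[0, -0.206, -0.025], [0, 0, 0]], [[0, -0.191, 0.081], [0, 0, 0]], [[0, -0.125, 0.165], [0, 0, 0]], [[0, -0.025, 0.206], [0, 0, 0]]])

```text
time: 43.35
eef_pos: [0.5884, 0.205, 0.1406]
tcp_rot: [0.516, -0.485, 0.484, -0.514]
contact_force: [-3.7, -0.2, -15.2]
opening: 0.239
```

Request:
send_rows(plan=[[[0, 0, -0.02], [0, 0, 0]], [[0, 0, 0], [0, 0, 0]], [[0, 0, 0], [0, 0, 0]], [[0, 0, 0], [0, 0, 0]], [[0, 0, 0], [0, 0, 0]], [[0, -0.1, 0], [0, 0, 0]], [[0, -0.3, 0], [0, 0, 0]], [[0, -0.3, 0], [0, 0, 0]], [[0, -0.3, 0], [0, 0, 0]], [[0, 0, 0], [0, 0, 0]]], gripper=0)

```text
time: 44.35
eef_pos: [0.5897, 0.2056, 0.2683]
tcp_rot: [-0.511, 0.482, -0.488, 0.519]
contact_force: [1.3, -0.7, 0.8]
opening: 1.003
```

Run:
```python
from h import *
print(get_state())
c=cam("top","t11.png");s=cam("side","s11.png");bar(c)
m=mask(c,(8,128,60),(20,255,255)); m=cv2.morphologyEx(m,cv2.MORPH_OPEN,np.ones((3,3)))
print(*[b for b in blobs(c,m,.132,150) if 400<b[1]<800 and -400<b[2]<100],sep="\n")
cv2.imwrite("pics/r11.png",np.hstack([cv2.resize(c["img"][70:270,200:480],None,fx=1.6,fy=1.6),cv2.resize(s["img"][110:270,220:400],None,fx=1.78,fy=2)]))
```

```text
{'time': 44.35, 'qpos': array([1.73182328e-01, 1.52635326e-01, 1.69183699e+00, 3.84850154e-05,
       1.28290491e+00, 1.12923054e-01]), 'dq': array([-0.00084082,  0.04275232,  0.07183685,  0.00114521, -0.03778474,
        0.00161556]), 'joint_efforts': array([ 3.89439357e-02, -3.32926047e+01, -2.72894293e+01, -5.67327043e-04,
        1.99321853e-01, -2.69698512e-05]), 'eef_pos': array([0.58971838, 0.20560328, 0.26830906]), 'tcp_rot': array([-0.51078801,  0.48170062, -0.48770144,  0.51885203]), 'contact_force': array([ 1.34074249, -0.65782895,  0.83961641]), 'wrist_torque': array([-0.0334361 , -0.03406868, -0.00470543]), 'opening': 1.0034548091431608}
sat [(290, 24), (292, 17), (294, 21), (296, 25), (298, 25), (300, 26), (302, 25), (304, 25), (306, 25), (308, 26), (310, 25), (312, 25), (314, 25), (316, 26), (318, 19), (320, 120), (322, 117), (324, 117), (326, 118), (328, 121), (330, 24), (332, 19), (334, 19), (336, 18), (338, 20), (340, 120), (342, 117), (344, 117), (346, 117), (348, 117), (350, 123), (352, 140), (354, 139), (356, 139), (358, 139), (360, 138), (362, 139), (364, 139), (366, 139), (368, 139), (370, 139), (372, 139), (374, 139), (376, 139), (378, 139), (380, 138), (382, 138), (384, 139)]
([379.0, 150.0], 602, -126, 150, 56, -86.1)
```

View pics/r11.png

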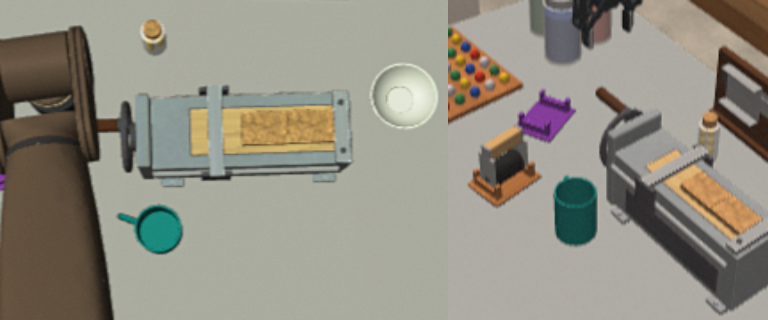

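Run:
```python
from h import *
c=cam("top")
for n in("top0","top1","t5","t11"):
    c["img"]=cv2.imread(f"pics/{n}.png");m=mask(c,(14,125,60),(21,165,255))
    print(n,[b for b in blobs(c,m,.012,200) if 60<b[3]<95 and 40<b[4]<70])
s=cam("side");c=cam("top")
for n,d in(("top0","t"),("side0","s")):
    a=cv2.imread(f"pics/{n}.png");b=(c if d=="t" else s)["img"];D=cv2.absdiff(a,b).max(2)>40
    for q,z in(((.42,.077),.04),((.803,.107),.05),((.645,-.335),.02)):
        u,v=proj(c if d=="t" else s,[[*q,z]])[0].astype(int);print(n,q,(u,v),D[v-12:v+12,u-12:u+12].mean().round(3))
sign_off();print(get_state()["time"])
```

```text
top0 [([434.0, 246.0], 354, -296, 73, 51, -85.0), ([224.0, 228.0], 390, 294, 86, 42, 17.6), ([461.0, 189.0], 519, -375, 74, 52, 74.9)]
top1 []
t5 [([363.0, 149.0], 625, -92, 84, 61, -88.4), ([393.0, 148.0], 630, -180, 83, 61, -88.4)]
t11 []
top0 (0.42, 0.077) (np.int64(301), np.int64(218)) 0.0
top0 (0.803, 0.107) (np.int64(294), np.int64(82)) 0.0
top0 (0.645, -0.335) (np.int64(447), np.int64(144)) 0.0
side0 (0.42, 0.077) (np.int64(288), np.int64(218)) 0.03
side0 (0.803, 0.107) (np.int64(371), np.int64(174)) 0.026
side0 (0.645, -0.335) (np.int64(425), np.int64(269)) 0.967
the job is handed in; nothing more can be done
the job is handed in; nothing more can be done
```

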